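Weigh a wood blank on the sprung rail

TASK

Put the smaller, flatter of the two loose sawn blanks on the tray of the hooked carrier while the carrier stands on the bench, and let go of it. Then lift the carrier by its wooden handle, pass its hook over the raised front lip of the weigh rail and lower it until the hook sits on the rail's floor behind the lip; keep lowering slowly so that the sprung rail takes the weight while you still hold it, let go without a drop, and leave the carrier hanging there with the blank on its tray and the pointer at rest. Do not disturb the taller blank or the turned cup.

Things in the scene. Friction and masses are not known exactly. Their poses are not given: they have to be found in the camera images.
- blank_center (a point): Centre of the blank to be weighed (half-way up): a sawn eight-sided block of pale wood with upright sides, 58 (x) x 61 (y) x 36 mm high, about 75 g (hidden, 70 to 140 % of that). z axis up. It lies on the bench to the robot's left, between a batten 42 mm high and thin bars 12 mm high that run along the world x axis on its right and left: grasp it by its x faces (within 0.3 rad of the world x axis).
- tall_blank_center (a point): Centre of the other blank, a bystander: eight-sided, 66 x 65 x 53 mm high. The two blanks may change places.
- cup_center (a point): Centre of a turned wooden cup, a bystander: 66 mm across, 68 mm high, standing on the bench.
- tray_floor (a point): Centre of the upper face of the loose carrier's tray floor. Tray 116 (x) x 126 (y) mm outside, floor 4 mm thick, rim 3 mm thick and 8 mm above the floor, open from above; on skids, this point 10 mm above the bench. Carrier about 0.28 kg (hidden, 85 to 120 %). x axis points from the tray to the hook, z up. The blank belongs at its middle; thin stays and the spine lie behind x = 28 mm.
- carrier_handle (a point): Grasp centre of the carrier's upright wooden handle: 16 (x) x 30 (y) mm, from 26 mm below to 20 mm above this point, nothing beside it; 68 mm in +x and 116 mm above tray_floor. Below it a spine plate, 40 mm wide (y), 6 mm thick (x = 58 to 64 mm from tray_floor), stands at the tray's rear edge. Axes as the carrier's.
- hook_tip (a point): Middle of the lowest line of the carrier's hook, which bridges from the top of the spine to +x and turns down: tip 8 mm thick (x), 40 mm wide (y), round lower end. The slot between tip and spine is 10.5 mm wide and 20 mm deep. This point is 78.5 mm in +x and 62 mm above tray_floor: 10.5 mm in +x and 54 mm below carrier_handle. Axes as the carrier's.
- rail_seat (a point): Middle of the floor of the weigh rail's trough, where the hook tip rests; moves down with the rail, 140 mm above the bench unloaded. Trough 138 mm long (y) between end lugs, 24 mm wide inside (x = -12 to 12 mm); back wall 30 mm high. x points away from the robot, from lip to back wall; the carrier hangs with its x along it, tray in front. The stand is fixed to the bench.
- lip_top (a point): Middle of the round top edge of the rail's front (anti-jump) lip: 5 mm thick, 14.5 mm in -x and 16 mm above rail_seat; below it an apron goes on down 76 mm, against which the spine hangs. A level hook coming straight down passes the lip with its tip 2 to 8 mm in -x of rail_seat (best 5). Let go, the carrier settles about 4 degrees nose-down, as it should.
- weigh (a joint): How far the sprung rail has gone down, in m: 0 unloaded, 0.036 at its stop; spring 220 N/m with a damper. The loaded carrier brings it to about 0.013 to 0.020. A pointer at the rail's -y end shows it on a white plate with ticks 5 mm apart.

How it is judged (in metres and radians):
On the way, in this order (a step that is already met when the one before it is completed fails the run):
1. the blank lies on the tray, let go, with the carrier on the bench (x of blank_center in the frame of tray_floor between -0.04 and 0.04 m and y of blank_center in the frame of tray_floor between -0.045 and 0.045 m and z of blank_center in the frame of tray_floor between 0.01 and 0.03 m and height (world z) of tray_floor below 0.02 m and distance between the grasp point and blank_center above 0.06 m), for 0.2 s.
2. the carrier is lifted clear with the blank on its tray (x of blank_center in the frame of tray_floor between -0.04 and 0.04 m and y of blank_center in the frame of tray_floor between -0.045 and 0.045 m and z of blank_center in the frame of tray_floor between 0.01 and 0.03 m and height (world z) of tray_floor above 0.06 m), for 0.1 s.
3. the hook sits on the rail's floor behind the lip (x of blank_center in the frame of tray_floor between -0.04 and 0.04 m and y of blank_center in the frame of tray_floor between -0.045 and 0.045 m and z of blank_center in the frame of tray_floor between 0.01 and 0.03 m and x of hook_tip in the frame of rail_seat between -0.013 and 0.013 m and y of hook_tip in the frame of rail_seat between -0.055 and 0.055 m and z of hook_tip in the frame of rail_seat between -0.004 and 0.005 m), for 0.2 s.
At the end, for the whole second after the job is handed in: The carrier hangs, released, with its hook tip on the rail's floor behind the lip (13 mm across, 55 mm along, 5 mm in height), tray within 0.14 rad of level, blank flat on the tray (centre within 40 x 45 mm of its middle), rail 8 to 32 mm down and at rest (under 10 mm/s) (all of step 3 and angle between tray_floor's own z axis and vertical below 0.14 rad and value of joint weigh between 0.008 and 0.032 m and velocity of joint weigh between -0.01 and 0.01 m/s); the robot touches nothing.
It fails at once if the weigh rail is slammed down (faster than 0.12 m/s) (velocity of joint weigh above 0.12 m/s).
It fails at once if the tall blank is disturbed (moved over 20 mm) (distance of tall_blank_center from where it was at the start of the episode above 0.02 m).
It fails at once if the turned cup is disturbed (moved over 20 mm) (distance of cup_center from where it was at the start of the episode above 0.02 m).
It also fails if it takes over 67 s, if anything falls off the work surface, if the arm or the gripper's body presses on something with over 40 N, if the wrist force passes 120 N, or if a joint passes its speed limit or range.

ROBOT

A 6-joint arm with a two-finger parallel gripper is mounted at the origin on a cart in front of the work surface, level with it; the furniture and walls round the work are solid. World frame = base frame: x ahead of the robot, y to its left, z up, the work surface at z = 0. Lengths are in mm, angles in rad, forces in N, time in s.
With the tool pointing down it reaches from about 400 to 925 mm from the base axis. Payload 12.5 kg.
Tool frame: the origin (TCP) lies midway between the tips of the shut fingers; the grasp point (between the pads) lies 19 mm behind it; z points along the fingers, y is the direction in which the jaws open and shut (so a half turn about z gives the same grasp; the last joint's range is limited). The gripper opens to 95 mm and grips with 3 to 60 N. Pads are 20 mm wide; open, the fingers measure 119 mm over their backs; the gripper's body (75 mm by 180 mm) begins 59 mm behind the grasp point.
Start: joints at [-1.341, 0.491, 1.559, -0, 1.092, -0.106], TCP at [205.976, -590.102, 214.661] pointing down, gripper open.
Joint ranges: [-3.1, 3.1], [-0.84, 2.19], [0.05, 2.79], [-1.13, 4.28], [0.06, 2.93], [-2.69, 2.69]. Speed limits (rad/s): [2.22, 2.22, 2.79, 3.14, 3.14, 3.14].

INTERFACE

Orientations are given as [roll, pitch, yaw] about the fixed x, y, z axes, in that order (R = Rz(yaw) Ry(pitch) Rx(roll)).
In Python, from cell import env gives the robot as it stands.
- The arm moves only by the tool drive_tool, never from a script. Its argument "increments" is a list of rows, each a list of 2 entries, a list of its own where there are three numbers: the shift along the tool's x, y, z as a fraction of full scale, then the turn, a rotation vector about the tool's x, y, z as a fraction of full scale. In form: [[[x, y, z], [ax, ay, az]], ...]. A call has 1 to 5 rows; each row shifts and turns the commanded pose from where the row before left it, along the tool's axes as they then stand; what a row does not reach is not made up. Full scale, the value 1, is 30 mm for a shift and 0.08 rad for a turn. A row lasts 1/12 s, in which the tool goes at most 41.7 mm and 7.16 degrees, less where a joint would pass 70% of its speed; a pose out of reach is approached as far as the arm can. A call with a number of a shift or a turn outside -1 to 1 is refused whole. A call with a gripper value outside its range is refused whole. "jaw" is the opening, from -1 (shut) to 1 (fully open), so that 0 is half open, set as the call begins (left out, the last holds). The fingers move at their own pace and stop on an object; the grip force is fixed at half the most. Time passes only in rows, so rows that do not move let the fingers close. It gives the time, the measured TCP pose, the force and the opening at its end, in the units of the state.
- env.state(): the state, without advancing time (a new reading comes with each control period).
- env.read_camera(name): name is "scene" or "top" or "wrist"; returns a dict with "pixels" (480x640x3 uint8, blue, green, red), "vertical_fov" (degrees; the focal length in pixels is half the picture's height over the tangent of half this angle, whatever the lens; pixels are square), "cx", "cy" (the principal point, pixels), "world_to_cam" (4x4, takes a point from world to camera coordinates). Camera axes: x right, y down, z forward; pixel columns grow to the right and rows downward; lengths in mm; the calibration is good to about 2 mm. A picture is of the moment at which its call begins. There is no depth.
- env.job_done(): hands the job in, once; it reports no verdict.
Trained networks look in a picture, given as the dict that the camera call returned (one of the last four; its "shot" number tells which), for a name from the list of things; names that differ only in an ending like _2 or _b are one class to them, and where a whole thing is asked for, a point or a joint stands for the part that bears it (a point fixed in the world has none). Each returns a list of dicts, best first, with "score" (0 to 1); they miss things now and then, are a little off and sometimes report something else, mostly with a low value. They report only what shows in the picture. A call takes as long as a camera call.
- env.boxes_of(target, picture): "point" ([x, y, z] in mm, in world coordinates, good to about 4 mm: the middle of the surface that is visible of it).
- env.tip_of(target, picture): "point" ([x, y, z] in mm, in world coordinates, good to about 4 mm: a listed point, or the origin of a listed thing).
The state is a dict: "t": time; "joints": joint angles; "qvel": joint speeds; "tau": joint torques, N m; "eef_pos": TCP position; "tcp_rot": TCP orientation; "ft_force": force on the tool from outside, world axes, zero at the start; "moment": the same for the moment, N m; "opening": opening from 0.0 (shut) to 1.0 (fully open).
Only numpy, scipy, OpenCV 4.12 (cv2) and the standard library are available. Lean on these libraries where they do the work, as an engineer would, in place of code of your own. Each camera call takes 0.05 s, during which the arm holds its last target.

## Working session

There is one attempt and no reset: what is moved stays moved. The work goes in short steps, Python scripts to look and compute and a tool call to move; the robot and the scene stay as the last step left them, time stands still between calls to the robot, and variables do not carry over. Pictures are saved under pics/ and viewed, and the job is handed in when it is done.

Besides the shell and the picture viewer there is one more tool, called in YAML: its name, and indented under it one key for each argument. drive_tool: Moves the arm, as the interface text tells. Its arguments: {"type":"object","properties":{"increments":{"type":"array","items":{"type":"array"}},"jaw":{"type":"number"}},"required":["increments"]}

```bash
ls; mkdir -p pics
cat > h.py <<'E'
from cell import env
import numpy as np, cv2
def shot(n,f):
    p=env.read_camera(n); cv2.imwrite('pics/'+f,p['pixels']); return p
def proj(p,X):
    M=np.array(p['world_to_cam']);X=np.atleast_2d(X);c=X@M[:3,:3].T+M[:3,3]
    f=240/np.tan(np.radians(p['vertical_fov'])/2)
    return np.c_[f*c[:,0]/c[:,2]+p['cx'],f*c[:,1]/c[:,2]+p['cy']]
def onz(p,u,v,z):
    M=np.array(p['world_to_cam']);f=240/np.tan(np.radians(p['vertical_fov'])/2)
    R=M[:3,:3];o=-R.T@M[:3,3];d=R.T@np.array([(u-p['cx'])/f,(v-p['cy'])/f,1])
    return o+d*(z-o[2])/d[2]
E
python3 - <<'E'
from h import *
print(env.state())
for n in('scene','top'):
    p=shot(n,n+'0.png')
    for t in ['blank_center','tall_blank_center','cup_center','tray_floor','carrier_handle','hook_tip','rail_seat','lip_top']:
        print(n,t,[(np.round(d['point']).tolist(),round(d['score'],2)) for d in env.tip_of(t,p)[:3]])
E
```

```text
pics
{'t': 0.0, 'joints': array([-1.34056404e+00,  4.91548387e-01,  1.55945965e+00,  2.55250019e-05,
        1.09171133e+00, -1.05608988e-01]), 'qvel': array([ 3.83268903e-05,  2.05951145e-03,  5.99728352e-04,  8.73259048e-04,
        6.20328156e-04, -9.96576967e-04]), 'tau': array([ 3.56812707e-03, -6.12636566e+01, -2.58179677e+01,  6.94006914e-02,
        4.82691871e-02, -1.25339643e-04]), 'eef_pos': array([ 205.94145814, -589.82923505,  214.06518152]), 'tcp_rot': array([-3.14047460e+00, -1.41282147e-04,  3.35829420e-01]), 'ft_force': array([-0.08670975,  0.26886649,  0.47245508]), 'moment': array([0.01662898, 0.01295512, 0.00278491]), 'opening': 1.001173325998064}
scene blank_center [([607.0, 193.0, 18.0], 0.74)]
scene tall_blank_center [([449.0, 197.0, 25.0], 0.6), ([493.0, -238.0, 124.0], 0.28)]
scene cup_center []
scene tray_floor [([419.0, -241.0, 6.0], 0.86)]
scene carrier_handle [([492.0, -240.0, 125.0], 0.91)]
scene hook_tip [([497.0, -237.0, 76.0], 0.95)]
scene rail_seat [([601.0, -235.0, 140.0], 0.76)]
scene lip_top [([584.0, -236.0, 153.0], 0.62)]
top blank_center [([609.0, 196.0, 19.0], 0.91), ([396.0, 55.0, 33.0], 0.46)]
top tall_blank_center [([449.0, 202.0, 28.0], 0.7)]
top cup_center [([394.0, 53.0, 37.0], 0.96), ([500.0, -237.0, 72.0], 0.66)]
top tray_floor [([416.0, -245.0, 6.0], 0.71)]
top carrier_handle [([487.0, -235.0, 125.0], 0.82)]
top hook_tip [([500.0, -234.0, 73.0], 0.96)]
top rail_seat [([604.0, -238.0, 140.0], 0.65)]
top lip_top [([583.0, -241.0, 153.0], 0.91)]
```

View pics/scene0.png

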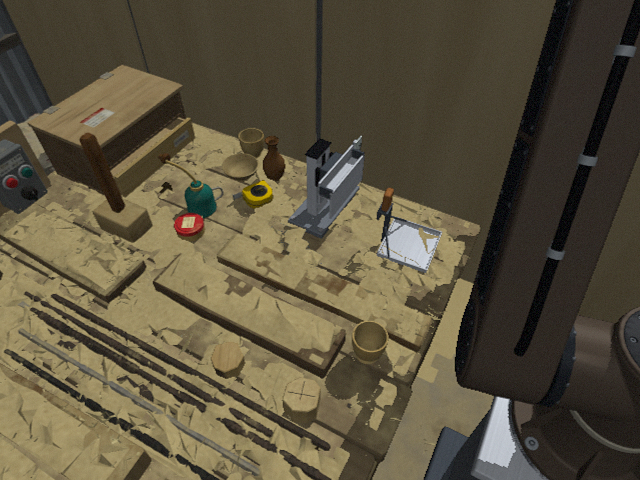

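View pics/top0.png

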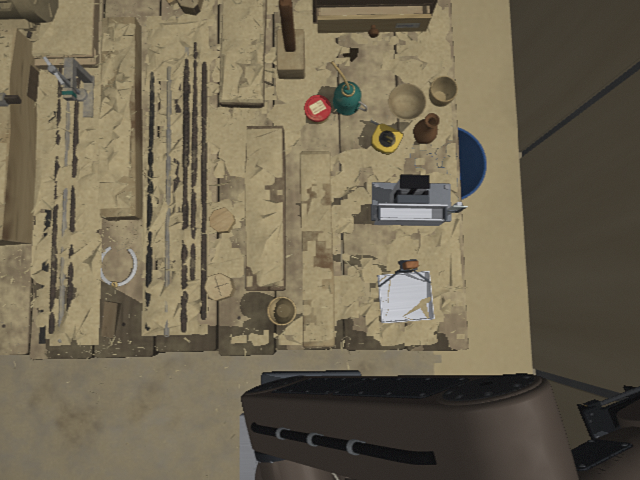

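Run:
```python
from h import *
p=env.read_camera('top');im=p['pixels']
def crop(im,x0,y0,x1,y1,s,f):
    cv2.imwrite('pics/'+f,cv2.resize(im[y0:y1,x0:x1],None,fx=s,fy=s,interpolation=cv2.INTER_CUBIC))
crop(im,360,165,480,335,3.5,'t_c.png')
crop(im,190,180,310,340,3.6,'t_b.png')
q=env.read_camera('scene');im=q['pixels']
crop(im,280,130,460,290,3.7,'s_c.png')
for X in [(609,194,36),(447,200,53),(418,-243,10),(490,-238,136),(500,-238,72),(603,-237,140)]:
    print(X,proj(p,X).round(1),proj(q,X).round(1))
print(np.linalg.inv(p['world_to_cam'])[:3,3],p['vertical_fov'])
```

```text
(609, 194, 36) [[223.1 219.6]] [[227.5 354. ]]
(447, 200, 53) [[219.1 287.1]] [[302.7 393.4]]
(418, -243, 10) [[406.8 296.5]] [[409.4 243. ]]
(490, -238, 136) [[412.7 262.2]] [[386.1 193.4]]
(500, -238, 72) [[407.7 260.3]] [[378.6 213. ]]
(603, -237, 140) [[410.5 210.9]] [[338.5 175.2]]
[ 395.42258874  -32.6448115  1301.69324938] 48.28868584119507
```

View pics/t_c.png

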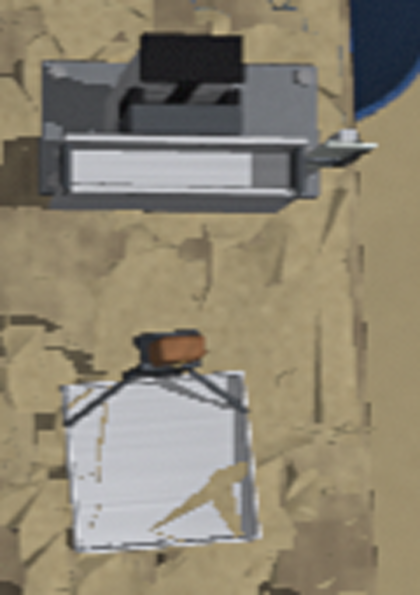

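View pics/t_b.png

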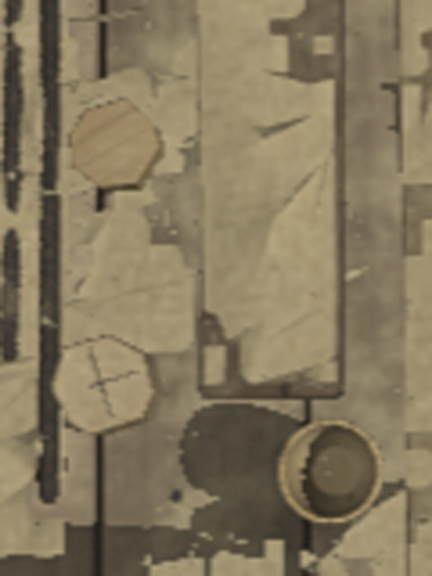

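View pics/s_c.png

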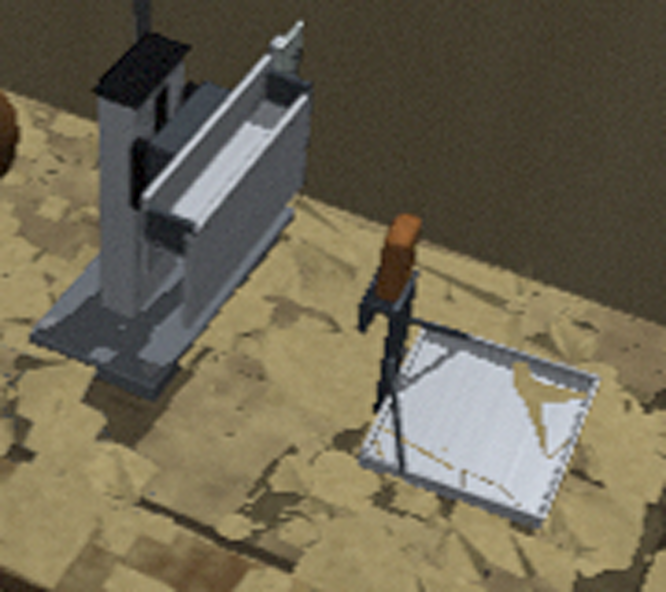

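Run:
```python
from h import *
p=env.read_camera('top');q=env.read_camera('scene')
C=lambda x,y:(x/3.5+360-.36,y/3.5+165-.36)
print('tray rim z=18');P=[onz(p,*C(*c),18) for c in[(62,384),(245,371),(262,537),(78,550)]]
for a in P:print(a.round(1))
print(np.mean(P,0))
print('handle top z146',onz(p,*C(178,348),146))
print('lip z156',onz(p,*C(68,189),156),onz(p,*C(292,193),156))
print('back z170',onz(p,*C(62,138),170),onz(p,*C(306,140),170))
B=lambda x,y:(x/3.6+190-.36,y/3.6+180-.36)
print('blank',onz(p,*B(116,142),36),[onz(p,*B(*c),36).round(1) for c in [(70,142),(161,142),(116,97),(116,187)]])
S=lambda x,y:(x/3.7+280-.36,y/3.7+130-.36)
print('scene lip',onz(q,*S(192,225),156),onz(q,*S(307,98),156))
print('scene tray rim',[onz(q,*S(*c),18).round(1) for c in[(360,461),(415,322),(599,378),(542,525)]])
print('handle top scene',onz(q,*S(407,222),146))
g=onz(q,0,0,0);print(np.linalg.inv(q['world_to_cam'])[:3,3])
for t in['blank_center','tray_floor','carrier_handle']:print(env.boxes_of(t,p)[:1],env.boxes_of(t,q)[:1])
```

```text
tray rim z=18
[ 472. -173.   18.]
[ 478.6 -298.7   18. ]
[ 365.7 -305.5   18. ]
[ 359.2 -180.4   18. ]
[ 418.89505434 -239.39648747   18.        ]
handle top z146 [ 485.31783547 -231.39625317  146.        ]
lip z156 [ 584.41842271 -165.40516827  156.        ] [ 579.3176754  -303.82750856  156.        ]
back z170 [ 613.83696677 -161.10082931  170.        ] [ 609.77944966 -310.57691598  170.        ]
blank [610.19003909 196.98961646  36.        ] [array([610.8, 227.6,  36. ]), array([609.6, 167.1,  36. ]), array([640.6, 197.1,  36. ]), array([580. , 196.9,  36. ])]
scene lip [ 586.47792187 -170.54372384  156.        ] [ 577.09168542 -303.62258836  156.        ]
scene tray rim [array([ 468.1, -170. ,   18. ]), array([ 483.7, -293.7,   18. ]), array([ 363.5, -304.2,   18. ]), array([ 355.3, -176.6,   18. ])]
handle top scene [ 484.87908868 -241.94230273  146.        ]
[275.21196514 477.60763895 819.05341054]
[{'point': [610.0, 192.1, 36.5], 'score': 0.71}] [{'point': [601.6, 200.6, 35.1], 'score': 0.79}]
[{'point': [423.8, -244.7, 6.7], 'score': 0.82}] [{'point': [430.7, -230.6, 6.5], 'score': 0.74}]
[{'point': [426.4, -236.4, 9.0], 'score': 0.62}] [{'point': [434.1, -234.1, 10.6], 'score': 0.93}]
```

Run:
```python
from h import *
p=env.read_camera('top');q=env.read_camera('scene')
C=lambda x,y:(x/3.5+360-.36,y/3.5+165-.36)
S=lambda x,y:(x/3.7+280-.36,y/3.7+130-.36)
def tri(a,b):
    o=[];A=np.zeros((3,3));B=np.zeros(3)
    for k,u in((p,a),(q,b)):
        x=onz(k,*u,0);y=onz(k,*u,100);d=(y-x)/np.linalg.norm(y-x);Q=np.eye(3)-np.outer(d,d);A+=Q;B+=Q@x
    return np.linalg.solve(A,B).round(1)
print(tri(C(142,82),S(137,105)),tri(C(242,80),S(190,47)),tri(C(140,33),S(95,92)))
print('lip',tri(C(68,189),S(192,225)),tri(C(292,193),S(307,98)))
```

```text
[ 642.5 -208.   192.6] [ 641.2 -268.4  193.6] [ 671.8 -208.7  190.3]
lip [ 583.5 -164.7  162. ] [ 578.4 -304.3  155.3]
```

```bash
cat > plan.py <<'E'
import sys
from h import *
from scipy.spatial.transform import Rotation as Ro
def plan(pos,yaw,maxmm=35,maxturn=.078,start=None,pitch=0):
    s=env.state(); P=np.array(s['eef_pos']) if start is None else np.array(start[0])
    R=Ro.from_euler('xyz',s['tcp_rot'] if start is None else start[1])
    G=Ro.from_euler('xyz',[np.pi,pitch,yaw]); pos=np.array(pos,float)
    rv=(R.inv()*G).as_rotvec()
    N=int(max(np.ceil(np.linalg.norm(pos-P)/maxmm),np.ceil(np.abs(rv).max()/maxturn),1))
    rows=[]
    for k in range(N):
        d=R.inv().apply((pos-P)/(N-k))/30; t=(R.inv()*G).as_rotvec()/(N-k)/.08
        d=np.clip(d.round(2),-1,1);t=np.clip(t.round(2),-1,1)
        P=P+R.apply(d*30);R=R*Ro.from_rotvec(t*.08);rows.append([d.tolist(),t.tolist()])
    for i in range(0,N,5):print(str(rows[i:i+5]).replace(' ',''))
    print('end',P.round(1),R.as_euler('xyz').round(3))
if __name__=='__main__':
    a=[float(x) for x in sys.argv[1:]]
    plan(a[:3],a[3],*a[4:6])
E
python3 plan.py 600 197 230 1.571
```

```text
[[[0.81,-0.79,-0.02],[0.0,0.0,-0.59]],[[0.85,-0.75,-0.02],[0.0,0.0,-0.59]],[[0.88,-0.71,-0.02],[0.0,0.0,-0.59]],[[0.91,-0.66,-0.02],[0.0,0.0,-0.59]],[[0.94,-0.62,-0.02],[0.0,0.0,-0.59]]]
[[[0.97,-0.58,-0.02],[0.0,0.0,-0.59]],[[1.0,-0.53,-0.02],[0.0,0.0,-0.6]],[[1.0,-0.48,-0.02],[0.0,0.0,-0.59]],[[1.0,-0.43,-0.02],[0.0,0.0,-0.6]],[[1.0,-0.38,-0.02],[0.0,0.0,-0.59]]]
[[[1.0,-0.33,-0.02],[0.0,0.0,-0.6]],[[1.0,-0.28,-0.02],[0.0,0.0,-0.59]],[[1.0,-0.22,-0.02],[0.0,0.0,-0.6]],[[1.0,-0.17,-0.02],[0.0,0.0,-0.59]],[[1.0,-0.11,-0.02],[0.0,0.0,-0.6]]]
[[[1.0,-0.06,-0.02],[0.0,0.0,-0.59]],[[1.0,-0.0,-0.02],[0.0,0.0,-0.6]],[[1.0,0.06,-0.02],[0.0,0.0,-0.59]],[[1.0,0.12,-0.02],[0.0,0.0,-0.6]],[[1.0,0.18,-0.02],[0.0,0.0,-0.59]]]
[[[1.0,0.24,-0.02],[0.0,0.0,-0.6]],[[1.0,0.3,-0.02],[0.0,0.0,-0.59]],[[1.0,0.37,-0.02],[0.0,0.0,-0.6]],[[1.0,0.45,-0.02],[0.0,0.0,-0.59]],[[1.0,0.54,-0.02],[0.0,0.0,-0.6]]]
[[[1.0,0.66,-0.01],[0.0,0.0,-0.59]]]
end [597.7 148.7 229.9] [3.142 0.    1.571]
```

drive_tool:
  increments:
    - [[0.8, -0.8, -0.1], [0, 0, -0.6]]
    - [[0.85, -0.75, -0.1], [0, 0, -0.6]]
    - [[0.9, -0.7, -0.1], [0, 0, -0.6]]
    - [[0.9, -0.65, 0], [0, 0, -0.6]]
    - [[0.95, -0.6, 0], [0, 0, -0.6]]
  jaw: 1

```text
t: 1.92
eef_pos: [282.6, -437.7, 223.9]
tcp_rot: [3.141, 0.0, 0.578]
ft_force: [0.5, -0.8, -0.8]
opening: 1.001
```

drive_tool:
  increments:
    - [[1, -0.6, 0], [0, 0, -0.6]]
    - [[1, -0.55, 0], [0, 0, -0.6]]
    - [[1, -0.5, 0], [0, 0, -0.6]]
    - [[1, -0.4, 0], [0, 0, -0.6]]
    - [[1, -0.4, 0], [0, 0, -0.6]]

```text
t: 2.33
eef_pos: [354.8, -286.6, 223.8]
tcp_rot: [3.141, 0.0, 0.818]
ft_force: [-0.1, 0.4, 0.1]
opening: 1.001
```

drive_tool:
  increments:
    - [[1, -0.3, 0], [0, 0, -0.6]]
    - [[1, -0.3, 0], [0, 0, -0.6]]
    - [[1, -0.2, 0], [0, 0, -0.6]]
    - [[1, -0.2, 0], [0, 0, -0.6]]
    - [[1, -0.1, 0], [0, 0, -0.6]]

```text
t: 2.75
eef_pos: [420.6, -147.5, 223.8]
tcp_rot: [3.141, 0.0, 1.058]
ft_force: [1.8, 0.1, 0.2]
opening: 0.999
```

```bash
python3 plan.py 605 197 230 1.571
```

```text
[[[1.0,-0.02,-0.02],[0.0,0.0,-0.53]],[[1.0,0.02,-0.02],[0.0,0.0,-0.53]],[[1.0,0.07,-0.02],[0.0,0.0,-0.54]],[[1.0,0.12,-0.02],[0.0,0.0,-0.53]],[[1.0,0.17,-0.02],[0.0,0.0,-0.54]]]
[[[1.0,0.21,-0.02],[0.0,0.0,-0.53]],[[1.0,0.26,-0.01],[0.0,0.0,-0.54]],[[1.0,0.31,-0.02],[0.0,0.0,-0.53]],[[1.0,0.36,-0.01],[0.0,0.0,-0.54]],[[1.0,0.42,-0.02],[0.0,0.0,-0.53]]]
[[[1.0,0.47,-0.01],[0.0,0.0,-0.54]],[[1.0,0.54,-0.02],[0.0,0.0,-0.53]]]
end [604.4 179.9 230.1] [3.141 0.    1.571]
```

drive_tool:
  increments:
    - [[1, 0, 0], [0, 0, -0.55]]
    - [[1, 0, 0], [0, 0, -0.55]]
    - [[1, 0.1, 0], [0, 0, -0.55]]
    - [[1, 0.1, 0], [0, 0, -0.55]]
    - [[1, 0.2, 0], [0, 0, -0.55]]

```text
t: 3.17
eef_pos: [493.9, -15.5, 223.8]
tcp_rot: [3.141, 0.0, 1.278]
ft_force: [-0.1, -1.3, 0.3]
opening: 1.004
```

drive_tool:
  increments:
    - [[1, 0.2, 0], [0, 0, -0.55]]
    - [[1, 0.2, 0], [0, 0, -0.55]]
    - [[1, 0.3, 0], [0, 0, -0.55]]
    - [[1, 0.4, 0], [0, 0, -0.55]]
    - [[1, 0.4, 0], [0, 0, -0.55]]

```text
t: 3.58
eef_pos: [569.1, 122.5, 223.7]
tcp_rot: [3.141, 0.0, 1.498]
ft_force: [0.4, -0.4, 0.2]
opening: 1.0
```

drive_tool:
  increments:
    - [[1, 0.5, 0], [0, 0, -0.5]]
    - [[1, 0.5, 0], [0, 0, -0.4]]
    - [[0, 0, 0], [0, 0, 0]]
    - [[0, 0, 0], [0, 0, 0]]

```text
t: 3.92
eef_pos: [601.7, 180.4, 223.0]
tcp_rot: [-3.141, 0.0, 1.57]
ft_force: [0.1, -0.4, -0.5]
opening: 0.999
```

Run:
```python
from h import *
s=env.state();print(s['eef_pos'],s['tcp_rot'])
p=shot('wrist','w1.png')
M=np.linalg.inv(p['world_to_cam']);print(M[:3].round(2),p['vertical_fov'])
for t in['blank_center','tall_blank_center']:print([(d['point'],d['score']) for d in env.tip_of(t,p)[:3]])
```

```text
[601.71275653 180.43659204 222.95010561] [-3.14095204e+00  2.80949865e-04  1.56978093e+00]
[[ 1.0000e+00 -0.0000e+00 -0.0000e+00  6.0152e+02]
 [-0.0000e+00 -9.6000e-01 -2.8000e-01  2.5859e+02]
 [-0.0000e+00  2.8000e-01 -9.6000e-01  3.9300e+02]] 61.62258234833999
[([610.4, 197.1, 21.4], 0.67)]
[([448.7, 198.8, 24.9], 0.79)]
```

View pics/w1.png

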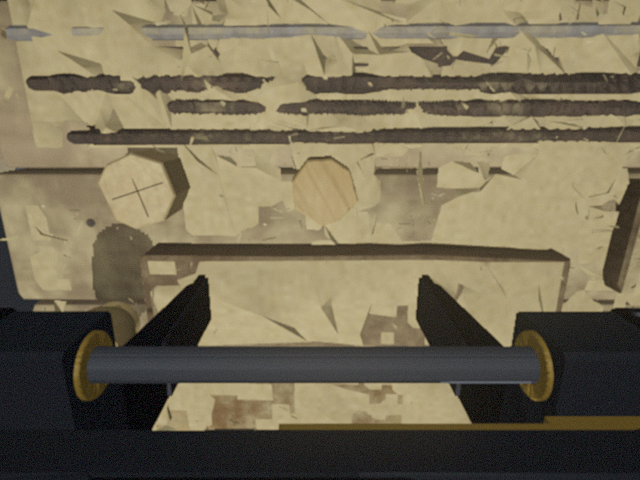

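Run:
```python
from h import *
p=env.read_camera('wrist')
print(onz(p,324,189.5,36))
for u in[(292,190),(356,190),(324,157),(324,222)]:print(onz(p,*u,36).round(1))
cv2.imwrite('pics/w1z.png',cv2.resize(p['pixels'][140:240,270:380],None,fx=5,fy=5,interpolation=cv2.INTER_CUBIC))
```

```text
[610.36398783 196.75566013  36.        ]
[581.7 196.4  36. ]
[639.  196.2  36. ]
[610.3 225.4  36. ]
[610.5 166.8  36. ]
```

View pics/w1z.png

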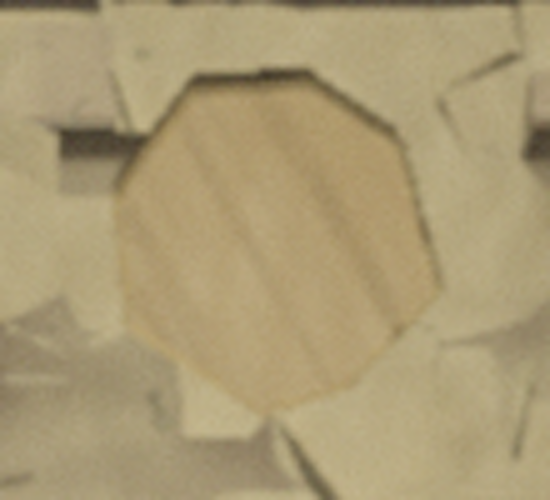

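```bash
python3 plan.py 610.5 197 5 1.741 38
```

```text
[[[0.1,0.05,1.0],[0.0,0.0,-0.36]],[[0.1,0.05,1.0],[0.0,0.0,-0.36]],[[0.1,0.06,1.0],[0.0,0.0,-0.37]],[[0.1,0.06,1.0],[0.0,0.0,-0.36]],[[0.1,0.06,1.0],[-0.0,0.0,-0.37]]]
[[[0.1,0.07,1.0],[-0.0,0.0,-0.36]]]
end [610.6 196.9  43.8] [-3.142  0.     1.741]
```

drive_tool:
  increments:
    - [[0.1, 0.05, 1], [0, 0, -0.4]]
    - [[0.1, 0.05, 1], [0, 0, -0.4]]
    - [[0.1, 0.05, 1], [0, 0, -0.4]]
    - [[0.1, 0.05, 1], [0, 0, -0.4]]
    - [[0.1, 0.05, 1], [0, 0, -0.4]]

```text
t: 4.53
eef_pos: [608.2, 193.6, 72.9]
tcp_rot: [3.141, 0.0, 1.728]
ft_force: [1.6, -0.6, 0.4]
opening: 1.002
```

drive_tool:
  increments:
    - [[0.1, 0.1, 0.6], [0, 0, -0.2]]
    - [[0, 0, 0], [0, 0, 0]]
    - [[0, 0, 0], [0, 0, 0]]

```text
t: 4.78
eef_pos: [610.6, 197.3, 55.6]
tcp_rot: [-3.14, 0.0, 1.742]
ft_force: [0.8, -0.6, 1.3]
opening: 1.0
```

```bash
python3 plan.py 610.5 197 5 1.741 38
python3 - <<'E'
from h import *
p=shot('wrist','w2.png')
E
```

```text
[[[-0.0,-0.0,0.84],[-0.01,0.0,0.01]],[[-0.01,-0.0,0.85],[-0.0,0.0,0.01]]]
end [610.6 197.    4.9] [-3.141  0.     1.741]
```

View pics/w2.png

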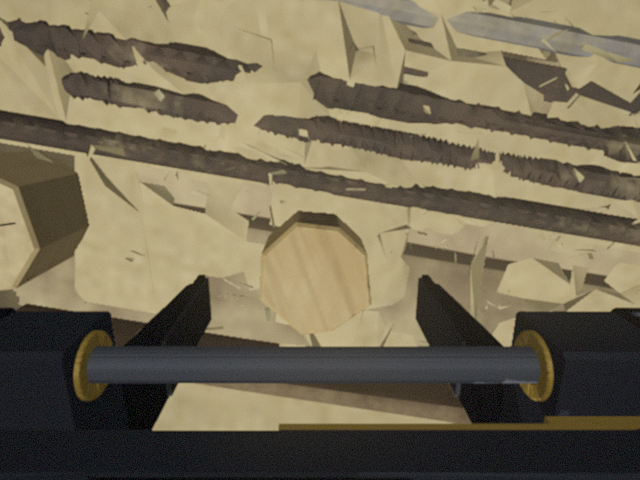

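drive_tool:
  increments:
    - [[0, 0, 0.6], [0, 0, 0]]
    - [[0, 0, 0.6], [0, 0, 0]]
    - [[0, 0, 0.45], [0, 0, 0]]
    - [[0, 0, 0], [0, 0, 0]]
    - [[0, 0, 0], [0, 0, 0]]

```text
t: 5.25
eef_pos: [611.0, 197.9, 6.8]
tcp_rot: [3.141, 0.0, 1.743]
ft_force: [-0.2, 0.1, 0.9]
opening: 1.005
```

drive_tool:
  increments:
    - [[0, 0, 0], [0, 0, 0]]
    - [[0, 0, 0], [0, 0, 0]]
    - [[0, 0, 0], [0, 0, 0]]
    - [[0, 0, 0], [0, 0, 0]]
    - [[0, 0, 0], [0, 0, 0]]
  jaw: -1

```text
t: 5.67
eef_pos: [610.9, 198.1, 6.5]
tcp_rot: [3.141, 0.0, 1.744]
ft_force: [-0.5, 0.1, 0.3]
opening: 0.71
```

drive_tool:
  increments:
    - [[0, 0, 0], [0, 0, 0]]
    - [[0, 0, 0], [0, 0, 0]]
    - [[0, 0, 0], [0, 0, 0]]

```text
t: 5.92
eef_pos: [610.8, 198.1, 6.3]
tcp_rot: [3.141, 0.0, 1.744]
ft_force: [-0.6, -0.3, 2.3]
opening: 0.602
```

drive_tool:
  increments:
    - [[0, 0, 0], [0, 0, 0]]
    - [[0, 0, 0], [0, 0, 0]]

```text
t: 6.08
eef_pos: [610.8, 198.0, 6.2]
tcp_rot: [3.141, 0.0, 1.744]
ft_force: [-1.0, -0.5, 2.9]
opening: 0.601
```

drive_tool:
  increments:
    - [[0, 0, -0.5], [0, 0, 0]]
    - [[0, 0, -1], [0, 0, 0]]
    - [[0, 0, -1], [0, 0, 0]]
    - [[0, 0, -1], [0, 0, 0]]
    - [[0, 0, -1], [0, 0, 0]]

```text
t: 6.5
eef_pos: [610.4, 198.0, 142.2]
tcp_rot: [-3.141, 0.0, 1.744]
ft_force: [0.3, -0.1, -0.9]
opening: 0.605
```

```bash
python3 - <<'E'
from h import *
p=shot('wrist','w3.png')
E
python3 plan.py 419 -239.5 200 0.058 34
```

```text
[[[-0.6,-0.4,-0.08],[0.0,-0.0,0.96]],[[-0.63,-0.36,-0.08],[0.0,-0.0,0.96]],[[-0.66,-0.31,-0.08],[0.0,-0.0,0.96]],[[-0.68,-0.25,-0.08],[0.0,-0.0,0.96]],[[-0.7,-0.2,-0.08],[0.0,-0.0,0.96]]]
[[[-0.71,-0.15,-0.08],[0.0,-0.01,0.96]],[[-0.72,-0.09,-0.08],[0.0,-0.01,0.96]],[[-0.72,-0.04,-0.08],[0.0,-0.0,0.96]],[[-0.73,0.02,-0.08],[0.0,-0.01,0.96]],[[-0.72,0.07,-0.08],[0.0,-0.01,0.96]]]
[[[-0.71,0.13,-0.08],[0.0,-0.0,0.96]],[[-0.7,0.18,-0.08],[0.0,-0.01,0.96]],[[-0.69,0.24,-0.08],[0.01,-0.01,0.96]],[[-0.67,0.29,-0.08],[0.01,-0.0,0.95]],[[-0.64,0.34,-0.08],[0.0,-0.01,0.96]]]
[[[-0.61,0.39,-0.08],[0.01,-0.0,0.95]],[[-0.58,0.43,-0.08],[0.0,-0.01,0.96]],[[-0.55,0.48,-0.08],[0.01,-0.0,0.95]],[[-0.51,0.52,-0.08],[0.0,-0.01,0.96]],[[-0.47,0.55,-0.08],[0.01,-0.0,0.95]]]
[[[-0.43,0.59,-0.07],[0.0,-0.01,0.96]],[[-0.38,0.61,-0.08],[0.01,-0.0,0.95]]]
end [ 418.9 -239.4  200. ] [-3.141 -0.     0.058]
```

View pics/w3.png

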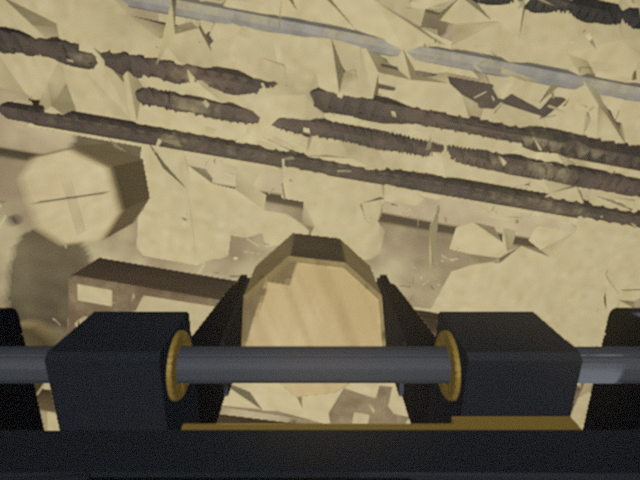

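```bash
python3 plan.py 415 -239.5 200 3.2 34
```

```text
[[[-0.7,-0.47,-0.09],[0.0,0.0,-0.96]],[[-0.66,-0.53,-0.09],[0.0,0.0,-0.96]],[[-0.62,-0.57,-0.09],[0.0,0.0,-0.96]],[[-0.57,-0.62,-0.1],[0.0,0.0,-0.96]],[[-0.52,-0.66,-0.09],[0.0,0.0,-0.96]]]
[[[-0.47,-0.7,-0.1],[0.0,0.01,-0.96]],[[-0.41,-0.73,-0.1],[0.0,0.01,-0.96]],[[-0.36,-0.76,-0.09],[0.01,0.01,-0.96]],[[-0.3,-0.79,-0.1],[0.01,0.0,-0.96]],[[-0.23,-0.81,-0.09],[0.0,0.0,-0.96]]]
[[[-0.17,-0.83,-0.09],[0.0,0.01,-0.96]],[[-0.11,-0.84,-0.1],[0.01,0.01,-0.96]],[[-0.04,-0.84,-0.09],[0.01,0.0,-0.95]],[[0.02,-0.84,-0.09],[0.0,0.0,-0.96]],[[0.08,-0.84,-0.09],[0.01,0.01,-0.95]]]
[[[0.15,-0.83,-0.09],[0.0,0.0,-0.96]],[[0.21,-0.82,-0.1],[0.01,0.01,-0.95]],[[0.27,-0.79,-0.09],[0.0,0.0,-0.96]],[[0.34,-0.78,-0.1],[0.01,0.01,-0.95]]]
end [ 415.  -239.6  200.1] [-3.141 -0.    -3.083]
```

drive_tool:
  increments:
    - [[-0.7, -0.45, -0.2], [0, 0, -0.95]]
    - [[-0.65, -0.5, -0.2], [0, 0, -0.95]]
    - [[-0.6, -0.6, -0.2], [0, 0, -0.95]]
    - [[-0.55, -0.6, -0.2], [0, 0, -0.95]]
    - [[-0.5, -0.65, -0.2], [0, 0, -0.95]]

```text
t: 6.97
eef_pos: [558.7, 84.2, 171.0]
tcp_rot: [-3.141, -0.0, 2.128]
ft_force: [0.4, -0.6, -0.8]
opening: 0.603
```

drive_tool:
  increments:
    - [[-0.5, -0.7, -0.1], [0, 0, -0.95]]
    - [[-0.4, -0.75, -0.1], [0, 0, -0.95]]
    - [[-0.35, -0.75, -0.1], [0, 0, -0.95]]
    - [[-0.3, -0.8, -0.1], [0, 0, -0.95]]
    - [[-0.25, -0.8, -0.1], [0, 0, -0.95]]

```text
t: 7.38
eef_pos: [506.4, -31.5, 186.0]
tcp_rot: [-3.141, -0.0, 2.508]
ft_force: [1.1, 0.5, -0.4]
opening: 0.601
```

drive_tool:
  increments:
    - [[-0.15, -0.85, -0.1], [0, 0, -0.95]]
    - [[-0.1, -0.85, -0.1], [0, 0, -0.95]]
    - [[-0.05, -0.85, -0.1], [0, 0, -0.95]]
    - [[0, -0.85, 0], [0, 0, -0.95]]
    - [[0.1, -0.85, 0], [0, 0, -0.95]]

```text
t: 7.8
eef_pos: [452.1, -147.7, 195.1]
tcp_rot: [-3.141, 0.0, 2.888]
ft_force: [0.9, -0.0, -0.8]
opening: 0.603
```

```bash
python3 plan.py 415 -239.5 200 3.2 34
```

```text
[[[0.09,-0.65,-0.03],[-0.0,0.0,-0.78]],[[0.13,-0.65,-0.03],[-0.0,0.0,-0.78]],[[0.16,-0.64,-0.03],[-0.0,0.0,-0.78]],[[0.21,-0.63,-0.04],[-0.0,0.0,-0.78]],[[0.24,-0.61,-0.03],[-0.0,0.0,-0.78]]]
end [ 415.  -239.4  199.9] [-3.141  0.    -3.084]
```

drive_tool:
  increments:
    - [[0.1, -0.65, 0], [0, 0, -0.8]]
    - [[0.15, -0.65, 0], [0, 0, -0.8]]
    - [[0.15, -0.65, 0], [0, 0, -0.8]]
    - [[0.2, -0.65, 0], [0, 0, -0.75]]
    - [[0.25, -0.55, 0], [0, 0, -0.75]]

```text
t: 8.22
eef_pos: [414.3, -238.3, 194.9]
tcp_rot: [-3.141, 0.0, -3.085]
ft_force: [1.1, -0.3, -0.2]
opening: 0.6
```

```bash
python3 plan.py 415 -239.5 60 3.2 34;python3 - <<'E'
from h import *
shot('wrist','w4.png');shot('scene','s4.png')
E
```

```text
[[[-0.01,-0.01,1.0],[-0.0,0.0,-0.0]],[[-0.0,-0.01,1.0],[-0.0,0.0,-0.01]],[[-0.01,-0.01,1.0],[-0.0,0.0,-0.0]],[[-0.0,-0.01,1.0],[-0.0,0.0,-0.01]]]
end [ 415.  -239.5   74.9] [-3.141  0.    -3.083]
```

View pics/w4.png

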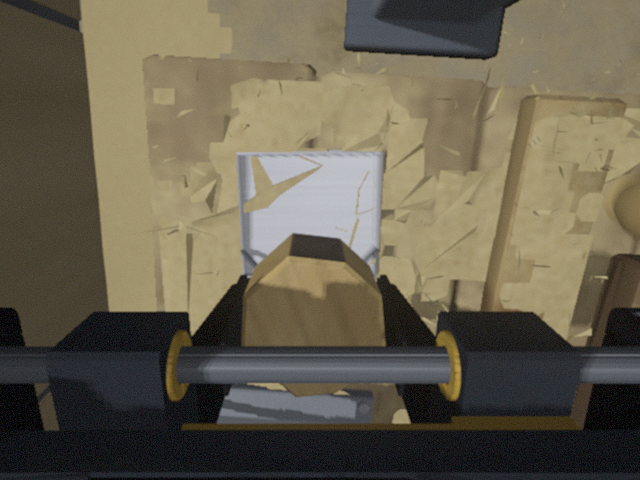

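View pics/s4.png

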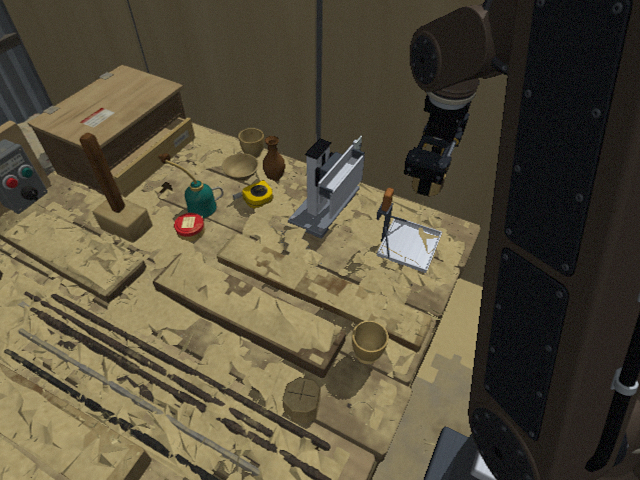

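Run:
```python
from h import *
p=env.read_camera('wrist')
a=onz(p,238,152,18);b=onz(p,385,152,18);print(a,b,np.linalg.norm(a-b)); m=(a+b)/2
d=(a-b)/np.linalg.norm(a-b);print(np.arctan2(d[0],-d[1]))
yaw=.058;print(m+58*np.array([np.cos(yaw),np.sin(yaw),0]))
```

```text
[ 363.99515567 -305.81234383   18.        ] [ 357.3825323  -181.64201186   18.        ] 124.3462831322688
0.053204196737505836
[ 418.59131533 -240.36506361   18.        ]
```

drive_tool:
  increments:
    - [[0, 0, 1], [0, 0, 0]]
    - [[0, 0, 1], [0, 0, 0]]
    - [[0, 0, 1], [0, 0, 0]]
    - [[0, 0, 1], [0, 0, 0]]
    - [[0, 0, 0.5], [0, 0, 0]]

```text
t: 8.78
eef_pos: [414.2, -235.6, 57.4]
tcp_rot: [3.14, -0.002, -3.088]
ft_force: [-0.1, 0.5, -0.9]
opening: 0.6
```

drive_tool:
  increments:
    - [[0, 0, 0.4], [0, 0, 0]]
    - [[0, 0, 0.4], [0, 0, 0]]
    - [[0, 0, 0.3], [0, 0, 0]]
    - [[0, 0, 0.1], [0, 0, 0]]
    - [[0, 0, 0], [0, 0, 0]]

```text
t: 9.2
eef_pos: [414.8, -236.7, 23.7]
tcp_rot: [3.141, -0.001, -3.088]
ft_force: [-1.0, 0.1, -0.4]
opening: 0.602
```

drive_tool:
  increments:
    - [[0, 0.1, 0.1], [0, 0, 0]]
    - [[0, 0, 0.1], [0, 0, 0]]
    - [[0, 0, 0.03], [0, 0, 0]]
    - [[0, 0, 0], [0, 0, 0]]

```text
t: 9.53
eef_pos: [414.7, -234.2, 17.4]
tcp_rot: [-3.141, 0.0, -3.087]
ft_force: [0.1, 1.0, -0.5]
opening: 0.602
```

drive_tool:
  increments:
    - [[0, -0.15, 0], [0, 0, 0]]
    - [[0, 0, 0.03], [0, 0, 0]]
    - [[0, 0, 0.03], [0, 0, 0]]
    - [[0, 0, 0], [0, 0, 0]]

```text
t: 9.87
eef_pos: [415.2, -239.4, 16.2]
tcp_rot: [-3.14, 0.001, -3.088]
ft_force: [-1.9, -1.9, 9.5]
opening: 0.598
```

Contact (9.5 N). Release with a partial opening.

drive_tool:
  increments:
    - [[0, 0, -0.02], [0, 0, 0]]
    - [[0, 0, 0], [0, 0, 0]]
    - [[0, 0, 0], [0, 0, 0]]
    - [[0, 0, 0], [0, 0, 0]]
  jaw: 0.5

```text
t: 10.2
eef_pos: [414.8, -238.7, 16.0]
tcp_rot: [-3.142, -0.0, -3.087]
ft_force: [-0.3, 0.5, -0.1]
opening: 0.746
```

drive_tool:
  increments:
    - [[0, 0, -0.4], [0, 0, 0]]
    - [[0, 0, -0.8], [0, 0, 0]]
    - [[0, 0, -1], [0, 0, 0]]
    - [[0, 0, -1], [0, 0, 0]]
    - [[0, 0, -1], [0, 0, 0]]

```text
t: 10.62
eef_pos: [414.5, -238.5, 143.2]
tcp_rot: [3.141, -0.001, -3.087]
ft_force: [0.7, -0.8, -0.6]
opening: 0.751
```

drive_tool:
  increments:
    - [[0, 0, -1], [0, 0, 0]]
    - [[0, 0, -1], [0, 0, 0]]
    - [[0, 0, 0], [0, 0, 0]]
    - [[0, 0, 0], [0, 0, 0]]

```text
t: 10.95
eef_pos: [415.2, -238.9, 203.1]
tcp_rot: [-3.14, 0.002, -3.087]
ft_force: [0.7, -0.4, -0.7]
opening: 0.75
```

Run:
```python
from h import *
p=shot('wrist','w5.png');print(env.state()['eef_pos'])
```

```text
[ 414.65188836 -238.55293453  201.81422868]
```

View pics/w5.png

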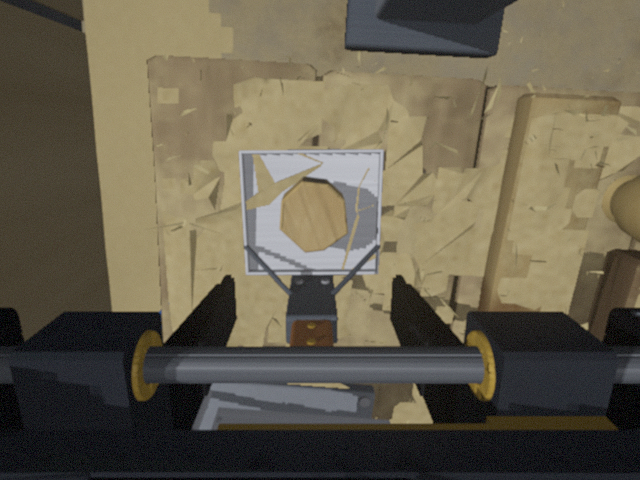

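```bash
python3 - <<'E'
from h import *
p=env.read_camera('wrist')
c=[onz(p,*u,18) for u in[(241,151),(383,151),(379,274),(247,274)]];print(np.round(c,1),np.mean(c,0))
print('blank',onz(p,313.5,214.5,46))
print('handle top far/near edge',onz(p,311,348,146),onz(p,311,321,146))
E
python3 plan.py 486.6 -236 200 1.629 34
```

```text
[[ 364.3 -304.2   18. ]
 [ 357.7 -181.9   18. ]
 [ 470.9 -174.1   18. ]
 [ 477.6 -298.1   18. ]] [ 417.61663419 -239.55672539   18.        ]
blank [ 410.52200497 -239.0689209    46.        ]
handle top far/near edge [ 474.38204938 -237.26280066  146.        ] [ 455.41031795 -238.25673348  146.        ]
[[[-0.11,-0.0,0.0],[-0.0,-0.0,0.93]],[[-0.11,0.01,0.0],[-0.0,-0.0,0.93]],[[-0.11,0.01,0.0],[-0.0,-0.0,0.93]],[[-0.11,0.02,0.0],[-0.0,-0.0,0.93]],[[-0.11,0.03,0.0],[-0.0,-0.0,0.93]]]
[[[-0.11,0.04,0.0],[-0.0,-0.0,0.93]],[[-0.11,0.05,0.0],[-0.0,-0.0,0.93]],[[-0.1,0.06,0.0],[-0.0,-0.0,0.93]],[[-0.1,0.06,0.0],[-0.0,-0.0,0.93]],[[-0.09,0.07,0.0],[-0.0,-0.0,0.93]]]
[[[-0.09,0.08,0.0],[-0.0,-0.0,0.94]],[[-0.08,0.08,0.0],[-0.0,-0.0,0.93]],[[-0.07,0.09,0.0],[-0.0,-0.0,0.94]],[[-0.07,0.09,0.0],[-0.0,-0.0,0.93]],[[-0.06,0.1,0.01],[-0.0,-0.0,0.94]]]
[[[-0.05,0.1,0.0],[-0.0,-0.0,0.93]],[[-0.05,0.11,0.01],[-0.0,-0.0,0.94]],[[-0.04,0.11,0.0],[-0.0,-0.0,0.93]],[[-0.03,0.11,0.01],[-0.0,-0.0,0.94]],[[-0.02,0.11,0.0],[-0.01,-0.01,0.93]]]
[[[-0.0,0.11,0.01],[-0.0,-0.0,0.94]]]
end [ 486.5 -235.9  199.9] [-3.141 -0.     1.629]
```

drive_tool:
  increments:
    - [[-0.1, 0, 0], [0, 0, 0.95]]
    - [[-0.1, 0, 0], [0, 0, 0.95]]
    - [[-0.1, 0, 0], [0, 0, 0.95]]
    - [[-0.1, 0, 0], [0, 0, 0.95]]
    - [[-0.1, 0, 0], [0, 0, 0.95]]
  jaw: 0.3

```text
t: 11.47
eef_pos: [429.4, -239.8, 200.3]
tcp_rot: [3.141, -0.003, 2.812]
ft_force: [-0.3, -0.4, 0.5]
opening: 0.648
```

drive_tool:
  increments:
    - [[-0.1, 0, 0], [0, 0, 0.95]]
    - [[-0.1, 0.1, 0], [0, 0, 0.95]]
    - [[-0.1, 0.1, 0], [0, 0, 0.95]]
    - [[-0.1, 0.1, 0], [0, 0, 0.95]]
    - [[-0.1, 0.1, 0], [0, 0, 0.95]]

```text
t: 11.88
eef_pos: [448.5, -236.2, 200.3]
tcp_rot: [-3.141, -0.003, 2.432]
ft_force: [-0.3, 0.2, -0.6]
opening: 0.649
```

drive_tool:
  increments:
    - [[-0.1, 0.1, 0], [0, 0, 0.95]]
    - [[-0.1, 0.1, 0], [0, 0, 0.95]]
    - [[-0.1, 0.1, 0], [0, 0, 0.95]]
    - [[-0.1, 0.1, 0], [0, 0, 0.95]]
    - [[-0.1, 0.1, 0], [0, 0, 0.95]]

```text
t: 12.3
eef_pos: [469.6, -237.8, 200.2]
tcp_rot: [-3.14, -0.003, 2.052]
ft_force: [0.2, -0.6, 0.7]
opening: 0.647
```

```bash
python3 plan.py 486.6 -236 200 1.629 34
```

```text
[[[-0.03,0.09,0.0],[-0.0,-0.0,0.88]],[[-0.03,0.09,0.0],[-0.01,-0.01,0.88]],[[-0.02,0.09,0.0],[-0.0,-0.0,0.88]],[[-0.02,0.09,0.0],[-0.01,-0.01,0.88]],[[-0.01,0.1,0.0],[-0.0,-0.0,0.88]]]
[[[-0.0,0.1,0.01],[-0.01,-0.01,0.89]]]
end [ 486.7 -236.   199.9] [3.141 0.    1.629]
```

drive_tool:
  increments:
    - [[0, 0.1, 0], [0, 0, 0.9]]
    - [[0, 0.1, 0], [0, 0, 0.9]]
    - [[0, 0.1, 0], [0, 0, 0.9]]
    - [[0, 0.1, 0], [0, 0, 0.9]]
    - [[0, 0.1, 0], [0, 0, 0.9]]

```text
t: 12.72
eef_pos: [483.6, -232.8, 200.1]
tcp_rot: [-3.139, -0.002, 1.692]
ft_force: [0.4, 0.1, -0.2]
opening: 0.653
```

drive_tool:
  increments:
    - [[0, 0.1, 0], [0, 0, 0.75]]
    - [[0, 0, 0], [0, 0, 0]]
    - [[0, 0, 0], [0, 0, 0]]

```text
t: 12.97
eef_pos: [486.5, -232.6, 200.6]
tcp_rot: [-3.14, -0.001, 1.638]
ft_force: [-0.4, -0.0, -0.6]
opening: 0.653
```

Run:
```python
from h import *
p=shot('wrist','w6.png');q=shot('scene','s6.png');print(env.state()['eef_pos'],env.state()['tcp_rot'])
for t in['rail_seat','lip_top','hook_tip','carrier_handle']:print(t,[(d['point'],d['score']) for d in env.tip_of(t,p)[:2]])
```

```text
[ 486.57436446 -232.6611324   201.21472239] [-3.14039152e+00 -8.06259480e-04  1.63763911e+00]
rail_seat [([599.2, -240.6, 139.9], 0.68)]
lip_top [([586.1, -236.4, 159.1], 0.82), ([417.3, -237.9, 31.9], 0.18)]
hook_tip []
carrier_handle [([489.3, -237.1, 123.5], 0.68)]
```

View pics/w6.png

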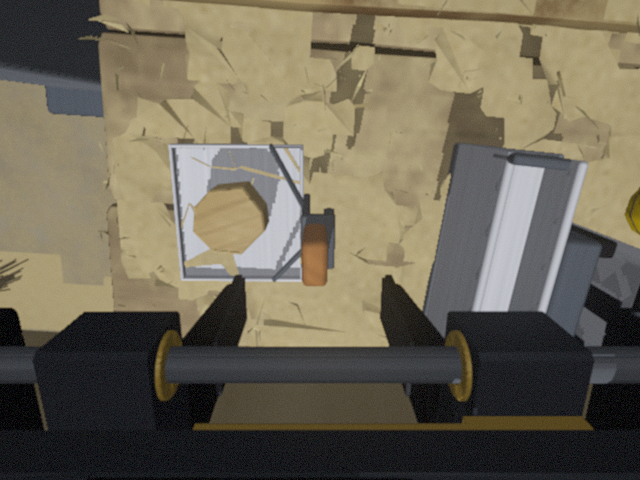

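View pics/s6.png

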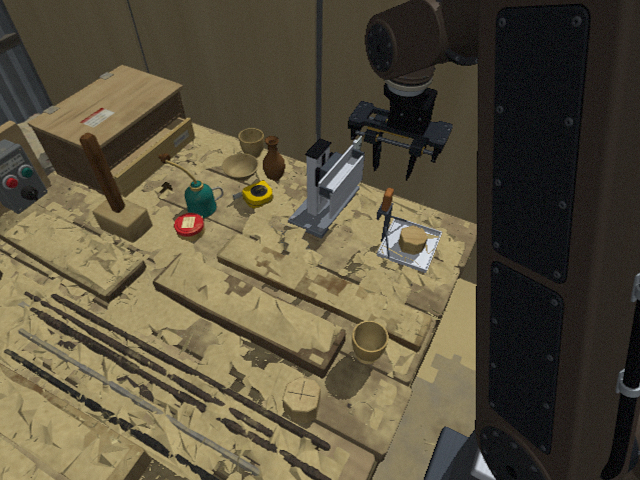

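Run:
```python
from h import *
p=env.read_camera('wrist')
cv2.imwrite('pics/w6a.png',cv2.resize(p['pixels'][135:325,420:620],None,fx=3,fy=3,interpolation=cv2.INTER_CUBIC))
cv2.imwrite('pics/w6b.png',cv2.resize(p['pixels'][180:300,270:370],None,fx=5,fy=5,interpolation=cv2.INTER_CUBIC))
```

```text
(no output)
```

View pics/w6a.png

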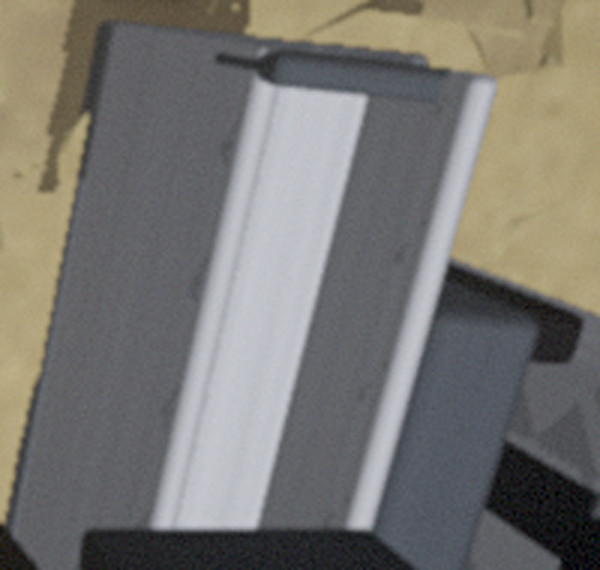

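View pics/w6b.png

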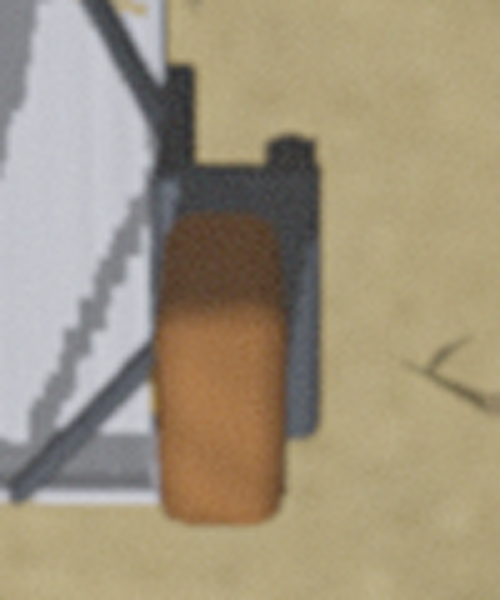

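Run:
```python
from h import *
p=env.read_camera('wrist');s=env.state()
B=lambda x,y:(x/5+270-.4,y/5+180-.4)
A=lambda x,y:(x/3+420-.33,y/3+135-.33)
print('handle top',onz(p,*B(221,418),146),[onz(p,*B(*u),146).round(1) for u in[(160,318),(285,318),(164,522),(281,522)]])
a=onz(p,*A(262,85),156);b=onz(p,*A(164,525),156);print('lip',a,b,'yaw',np.arctan2(-(a-b)[0],(a-b)[1]))
a2=onz(p,*A(482,80),170);b2=onz(p,*A(360,525),170);print('back',a2,b2,'yaw',np.arctan2(-(a2-b2)[0],(a2-b2)[1]))
a3=onz(p,*A(366,95),140);b3=onz(p,*A(258,525),140);print('floor/back edge',a3,b3)
a3=onz(p,*A(274,85),140);b3=onz(p,*A(178,525),140);print('floor/lip edge',a3,b3)
print(s['eef_pos'],s['tcp_rot'])
```

```text
handle top [ 486.88085521 -236.62560919  146.        ] [array([ 478.9, -224.6,  146. ]), array([ 493.6, -223.7,  146. ]), array([ 480.9, -250.4,  146. ]), array([ 495. , -249.5,  146. ])]
lip [ 585.23472284 -170.01817378  156.        ] [ 583.02710409 -255.8647853   156.        ] yaw -0.025710185429374026
back [ 614.58818116 -165.86842899  170.        ] [ 612.37938837 -246.96825171  170.        ] yaw -0.027228751249942864
floor/back edge [ 613.05478453 -171.71495499  140.        ] [ 610.35868396 -262.04668442  140.        ]
floor/lip edge [ 595.20462823 -170.99146518  140.        ] [ 593.50875552 -263.14983472  140.        ]
[ 486.85334834 -232.8295551   202.05588797] [3.14154928e+00 1.45709789e-04 1.63619206e+00]
```

drive_tool:
  increments:
    - [[-0.13, 0, 0.5], [0, 0, 0]]
    - [[0, 0, 0.8], [0, 0, 0]]
    - [[0, 0, 0.8], [0, 0, 0]]
    - [[0, 0, 0.6], [0, 0, 0]]
    - [[0, 0, 0.4], [0, 0, 0]]

```text
t: 13.78
eef_pos: [486.6, -236.4, 107.4]
tcp_rot: [-3.14, -0.001, 1.636]
ft_force: [0.4, 0.2, -0.2]
opening: 0.651
```

drive_tool:
  increments:
    - [[0, 0, 0], [0, 0, 0]]
    - [[0, 0, 0], [0, 0, 0]]

```text
t: 13.95
eef_pos: [487.1, -236.7, 108.9]
tcp_rot: [-3.141, -0.0, 1.636]
ft_force: [0.7, -0.0, 0.1]
opening: 0.649
```

drive_tool:
  increments:
    - [[0, 0, 0], [0, 0, 0]]
    - [[0, 0, 0], [0, 0, 0]]
    - [[0, 0, 0], [0, 0, 0]]
    - [[0, 0, 0], [0, 0, 0]]
    - [[0, 0, 0], [0, 0, 0]]
  jaw: -1

```text
t: 14.37
eef_pos: [487.3, -236.8, 109.5]
tcp_rot: [3.141, 0.001, 1.636]
ft_force: [0.5, 0.0, 0.8]
opening: 0.356
```

drive_tool:
  increments:
    - [[0, 0, 0], [0, 0, 0]]
    - [[0, 0, 0], [0, 0, 0]]
    - [[0, 0, 0], [0, 0, 0]]
    - [[0, 0, 0], [0, 0, 0]]
    - [[0, 0, 0], [0, 0, 0]]

```text
t: 14.78
eef_pos: [487.2, -236.7, 109.1]
tcp_rot: [3.141, 0.0, 1.636]
ft_force: [0.7, 0.5, -0.3]
opening: 0.165
```

drive_tool:
  increments:
    - [[0, 0, 0], [0, 0, 0]]
    - [[0, 0, 0], [0, 0, 0]]
    - [[0, 0, 0], [0, 0, 0]]

```text
t: 15.03
eef_pos: [487.2, -236.7, 109.1]
tcp_rot: [3.141, 0.0, 1.636]
ft_force: [1.2, 0.0, 0.9]
opening: 0.164
```

drive_tool:
  increments:
    - [[0, 0, -0.1], [0, 0, 0]]
    - [[0, 0, -0.2], [0, 0, 0]]
    - [[0, 0, -0.3], [0, 0, 0]]
    - [[0, 0, -0.4], [0, 0, 0]]
    - [[0, 0, -0.4], [0, 0, 0]]

```text
t: 15.45
eef_pos: [487.0, -236.6, 152.0]
tcp_rot: [-3.141, -0.0, 1.636]
ft_force: [1.1, -0.7, -1.7]
opening: 0.163
```

drive_tool:
  increments:
    - [[0, 0, -0.5], [0, 0, 0]]
    - [[0, 0, -0.5], [0, 0, 0]]
    - [[0, 0, -0.5], [0, 0, 0]]
    - [[0, 0, -0.4], [0, 0, 0]]
    - [[0, 0, -0.3], [0, 0, 0]]

```text
t: 15.87
eef_pos: [487.2, -236.7, 218.9]
tcp_rot: [3.14, 0.001, 1.636]
ft_force: [-0.1, 0.9, -3.9]
opening: 0.168
```

drive_tool:
  increments:
    - [[0, 0, -0.1], [0, 0, 0.2]]
    - [[0, 0, 0], [0, 0, 0.4]]
    - [[0, 0, 0], [0, 0, 0.4]]
    - [[0, 0, 0], [0, 0, 0.05]]
    - [[0, 0, 0], [0, 0, 0]]

```text
t: 16.28
eef_pos: [487.0, -236.6, 219.8]
tcp_rot: [-3.141, -0.0, 1.552]
ft_force: [-0.3, -0.7, -2.7]
opening: 0.168
```

Run:
```python
from h import *
p=shot('wrist','w7.png');q=shot('scene','s7.png');print(env.state()['eef_pos'],env.state()['tcp_rot'],env.state()['ft_force'],env.state()['moment'])
for k in(p,q):
  for t in['rail_seat','lip_top','hook_tip','carrier_handle','tray_floor']:print(t,[(d['point'],d['score']) for d in env.tip_of(t,k)[:1]])
cv2.imwrite('pics/s7z.png',cv2.resize(q['pixels'][100:290,280:470],None,fx=3.1,fy=3.1,interpolation=cv2.INTER_CUBIC))
```

```text
[ 487.07200337 -236.63827437  219.81399224] [-3.14120136e+00 -1.40944470e-04  1.55242784e+00] [ 0.39804171 -0.0191013  -2.21219959] [-0.04742003 -0.24303918 -0.04183623]
rail_seat [([598.8, -233.4, 140.5], 0.58)]
lip_top [([585.3, -235.0, 158.5], 0.79)]
hook_tip [([494.1, -236.9, 181.2], 0.74)]
carrier_handle [([489.7, -240.8, 234.6], 0.79)]
tray_floor []
rail_seat [([601.0, -237.7, 139.4], 0.69)]
lip_top [([585.6, -235.4, 154.7], 0.6)]
hook_tip [([496.6, -239.3, 183.9], 0.87)]
carrier_handle [([489.4, -237.6, 237.2], 0.79)]
tray_floor [([420.6, -233.2, 115.1], 0.73)]
```

View pics/w7.png

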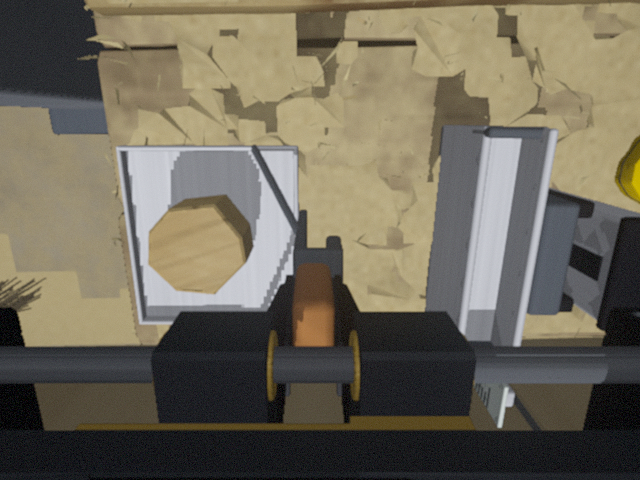

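View pics/s7z.png

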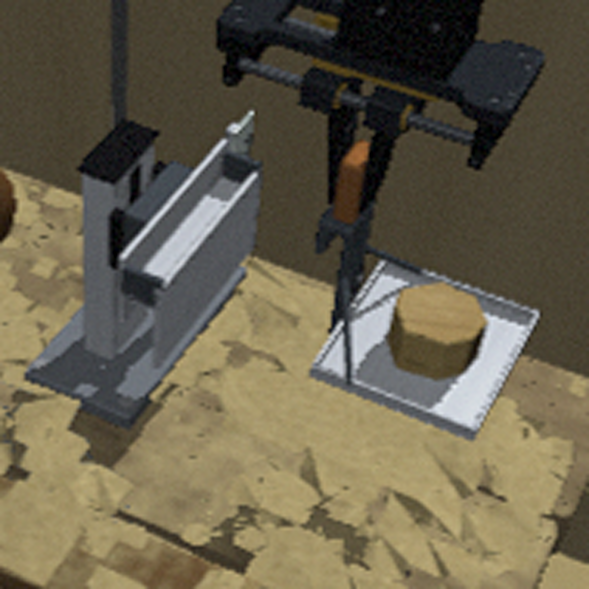

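```bash
python3 - <<'E'
from h import *
p=env.read_camera('wrist');q=env.read_camera('scene')
for z in(122,126,129,132):
  c=[onz(p,*u,z) for u in[(118,148),(299,147),(138,324)]]
  print(z,np.round(c,1).tolist(),'len y',np.linalg.norm(c[0]-c[2]),'x',np.linalg.norm(c[0]-c[1]))
S=lambda x,y:(x/3.1+280-.35,y/3.1+100-.35)
for z in (122,126,129,132):
  c=[onz(q,*S(*u),z) for u in[(311,376),(540,312),(475,437)]]
  print(z,np.round(c,1).tolist(),np.linalg.norm(c[1]-c[2]),np.linalg.norm(c[0]-c[2]))
# lip + hook in this image
a=onz(p,484,138,156);b=onz(p,468,308,156);print('lip',a,b)
a=onz(p,300,210,0);
print('hook/edges at z', [onz(p,*u,182+8).round(1) for u in [(327,240),(342,240)]])
E
python3 - <<'E'
import cv2
im=cv2.imread('pics/w7.png')
cv2.imwrite('pics/w7a.png',cv2.resize(im[110:350,420:570],None,fx=2.5,fy=2.5,interpolation=cv2.INTER_CUBIC))
cv2.imwrite('pics/w7b.png',cv2.resize(im[200:350,270:370],None,fx=4,fy=4,interpolation=cv2.INTER_CUBIC))
E
```

```text
122 [[360.6, -173.6, 122.0], [478.6, -175.2, 122.0], [355.7, -301.1, 122.0]] len y 127.56041176738091 x 118.05450690363207
126 [[362.5, -173.4, 126.0], [478.7, -175.0, 126.0], [357.6, -298.9, 126.0]] len y 125.65729332869124 x 116.29321038737095
129 [[363.9, -173.2, 129.0], [478.8, -174.8, 129.0], [359.1, -297.3, 129.0]] len y 124.22995449967398 x 114.97223800017508
132 [[365.3, -173.0, 132.0], [479.0, -174.6, 132.0], [360.6, -295.7, 132.0]] len y 122.80261567065666 x 113.65126561297933
122 [[473.3, -170.4, 122.0], [358.3, -303.4, 122.0], [359.5, -171.6, 122.0]] 131.80168518891298 113.76430530751354
126 [[472.1, -166.7, 126.0], [357.9, -298.9, 126.0], [359.0, -167.9, 126.0]] 131.04534897021358 113.11147553241682
129 [[471.3, -163.9, 129.0], [357.5, -295.6, 129.0], [358.7, -165.1, 129.0]] 130.47809680618892 112.62185320109424
132 [[470.4, -161.2, 132.0], [357.1, -292.2, 132.0], [358.3, -162.3, 132.0]] 129.91084464216456 112.13223086977172
lip [ 584.52026363 -170.18865474  156.        ] [ 584.7505137  -275.68016327  156.        ]
hook/edges at z [array([ 494.2, -218.5,  190. ]), array([ 502. , -218.6,  190. ])]
```

View pics/w7b.png

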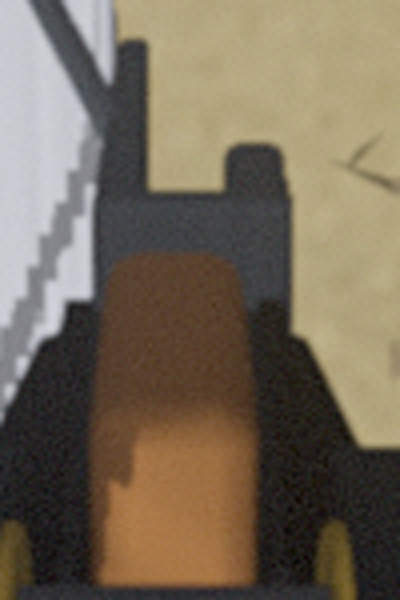

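View pics/w7a.png

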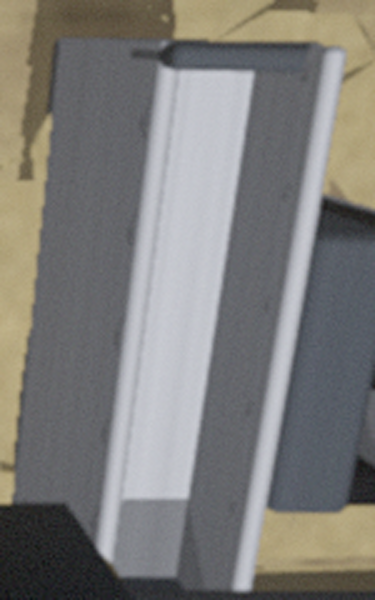

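Run:
```python
from h import *
p=env.read_camera('wrist');q=env.read_camera('scene');t=env.read_camera('top')
K=lambda x,y:(x/2.5+420-.3,y/2.5+110-.3)
a=onz(p,*K(165,60),156);b=onz(p,*K(108,545),156);print('lip',a,b,'yaw',-np.arctan2((a-b)[0],(a-b)[1]),'x at -236',np.interp(-236,[b[1],a[1]],[b[0],a[0]]))
a=onz(p,*K(333,52),170);b=onz(p,*K(243,580),170);print('back',a,b)
L=lambda x,y:(x/4+270-.4,y/4+200-.4)
for z in(183,187,191):print([onz(p,*L(x,155),z).round(1) for x in(226,285)])
print('top face handle',[onz(p,*L(x,540),256.7).round(1) for x in (95,257)])
```

```text
lip [ 585.25029238 -167.85004588  156.        ] [ 582.68186699 -289.66223066  156.        ] yaw -0.021082003208480832 x at -236 583.8133419396906
back [ 614.79831322 -166.34267476  170.        ] [ 611.08692691 -292.08080449  170.        ]
[array([ 493.9, -219.6,  183. ]), array([ 501.8, -219.8,  183. ])]
[array([ 493.8, -218.5,  187. ]), array([ 501.6, -218.6,  187. ])]
[array([ 493.7, -217.3,  191. ]), array([ 501.3, -217.4,  191. ])]
top face handle [array([ 479.4, -234.9,  256.7]), array([ 494.4, -235.2,  256.7])]
```

drive_tool:
  increments:
    - [[0, 0.2, 0], [0, 0, 0]]
    - [[0, 0.4, 0], [0, 0, 0]]
    - [[0, 0.6, 0], [0, 0, 0]]
    - [[0, 0.7, 0], [0, 0, 0]]
    - [[0, 0.6, 0], [0, 0, 0]]

```text
t: 17.55
eef_pos: [563.7, -238.1, 220.1]
tcp_rot: [3.141, 0.0, 1.552]
ft_force: [-0.2, 1.2, -2.5]
opening: 0.166
```

drive_tool:
  increments:
    - [[0, 0.4, 0], [0, 0, 0]]
    - [[0, 0.2, 0], [0, 0, 0]]
    - [[0, 0.08, 0], [0, 0, 0]]
    - [[0, 0, 0], [0, 0, 0]]
    - [[0, 0, 0], [0, 0, 0]]

```text
t: 17.97
eef_pos: [582.1, -238.4, 220.0]
tcp_rot: [-3.141, -0.0, 1.552]
ft_force: [0.0, -1.2, -2.9]
opening: 0.165
```

Run:
```python
from h import *
p=shot('wrist','w8.png');q=shot('scene','s8.png');print(env.state()['eef_pos'],env.state()['tcp_rot'],env.state()['ft_force'],env.state()['moment'])
cv2.imwrite('pics/s8z.png',cv2.resize(q['pixels'][80:270,270:460],None,fx=3.1,fy=3.1,interpolation=cv2.INTER_CUBIC))
cv2.imwrite('pics/w8z.png',cv2.resize(p['pixels'][140:340,250:450],None,fx=3,fy=3,interpolation=cv2.INTER_CUBIC))
```

```text
[ 581.99906256 -238.5115545   220.18549689] [-3.14143517e+00  3.36213407e-05  1.55153317e+00] [ 0.23534658  0.4506227  -2.71820741] [-0.0475334  -0.2029688   0.05912505]
```

View pics/w8z.png

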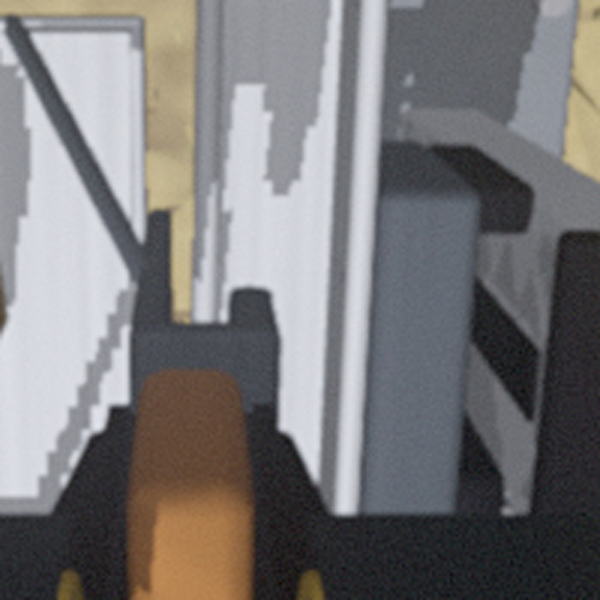

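View pics/s8z.png

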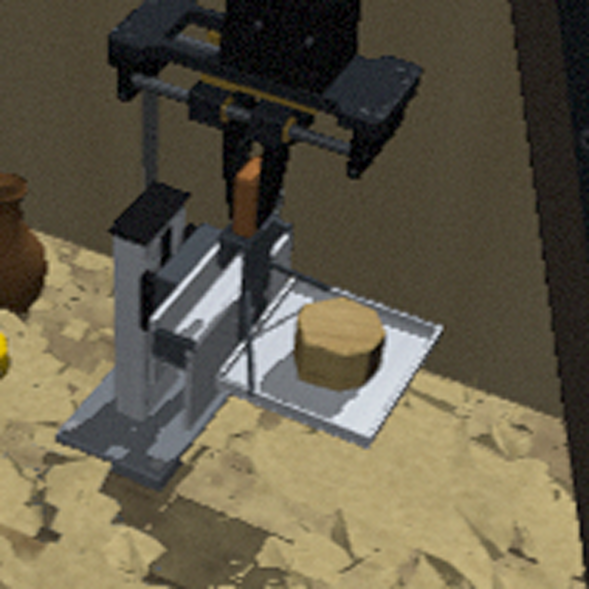

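Run:
```python
from h import *
p=env.read_camera('wrist');im=cv2.resize(p['pixels'][100:300,250:400],None,fx=4,fy=4,interpolation=cv2.INTER_CUBIC)
m=lambda X:tuple(((proj(p,X)[0]-[250,100]+.5)*4).astype(int).tolist())
def lip(y,off,z):return (583.8+.024*(y+236)+off,y,z)
for off in(-2.5,2.5):cv2.line(im,m(lip(-165,off,155)),m(lip(-225,off,155)),(0,0,255),1)
for off in(14.5-12,14.5+12):cv2.line(im,m(lip(-165,off,140)),m(lip(-225,off,140)),(255,0,0),1)
cv2.imwrite('pics/w9.png',im)
```

```text
(no output)
```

View pics/w9.png

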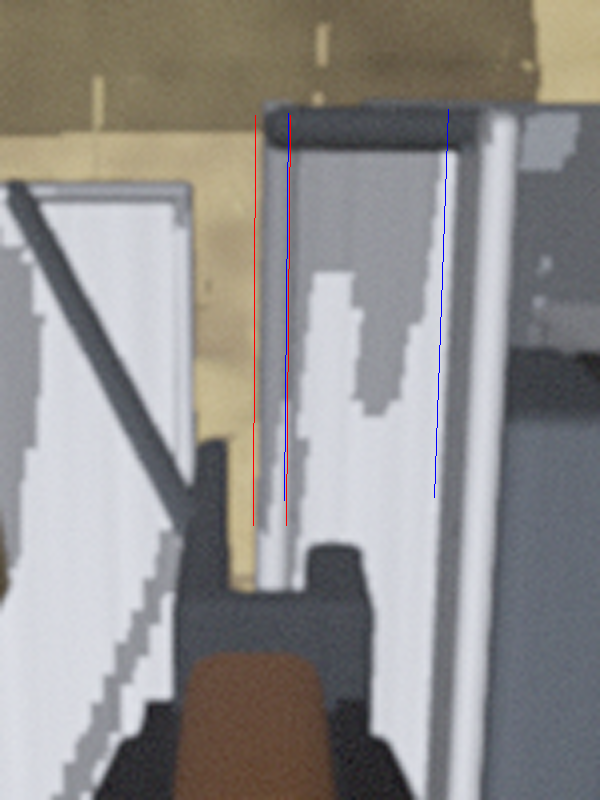

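Run:
```python
from h import *
p=env.read_camera('wrist')
K=lambda x,y:(x/4+250-.4,y/4+100-.4)
for z in(184,188,192):print([onz(p,*K(x,555),z).round(1) for x in(305,362)])
print('spine',[onz(p,*K(x,470),165).round(1) for x in(197,229)], [onz(p,*K(x,450),140).round(1) for x in(197,229)])
print('lip',[onz(p,*K(x,555),156).round(1) for x in(257,294)],[onz(p,*K(x,400),156).round(1) for x in(259,295)])
print(env.state()['eef_pos'])
```

```text
[array([ 588.7, -221.3,  184. ]), array([ 596.3, -221.5,  184. ])]
[array([ 588.6, -220.1,  188. ]), array([ 596.1, -220.3,  188. ])]
[array([ 588.5, -218.9,  192. ]), array([ 595.8, -219.1,  192. ])]
spine [array([ 573.8, -213.9,  165. ]), array([ 578.4, -214. ,  165. ])] [array([ 572.9, -216.5,  140. ]), array([ 578. , -216.6,  140. ])]
lip [array([ 582.2, -229.4,  156. ]), array([ 587.8, -229.5,  156. ])] [array([ 582.9, -205.6,  156. ]), array([ 588.2, -205.7,  156. ])]
[ 582.12791656 -238.58453542  220.27497607]
```

drive_tool:
  increments:
    - [[0, 0.05, 0.1], [0, 0, 0]]
    - [[0, 0, 0.2], [0, 0, 0]]
    - [[0, 0, 0.2], [0, 0, 0]]
    - [[0, 0, 0.1], [0, 0, 0]]
    - [[0, 0, 0], [0, 0, 0]]

```text
t: 18.58
eef_pos: [583.6, -238.4, 200.8]
tcp_rot: [-3.14, -0.001, 1.552]
ft_force: [0.4, 0.3, -2.9]
opening: 0.165
```

Run:
```python
from h import *
p=env.read_camera('wrist');im=cv2.resize(p['pixels'][150:300,250:400],None,fx=4,fy=4,interpolation=cv2.INTER_CUBIC)
cv2.imwrite('pics/w10.png',im);print(env.state()['eef_pos'],env.state()['ft_force'])
```

```text
[ 583.84572644 -238.44598724  201.35829564] [-0.08175739  0.23961547 -2.79455308]
```

View pics/w10.png

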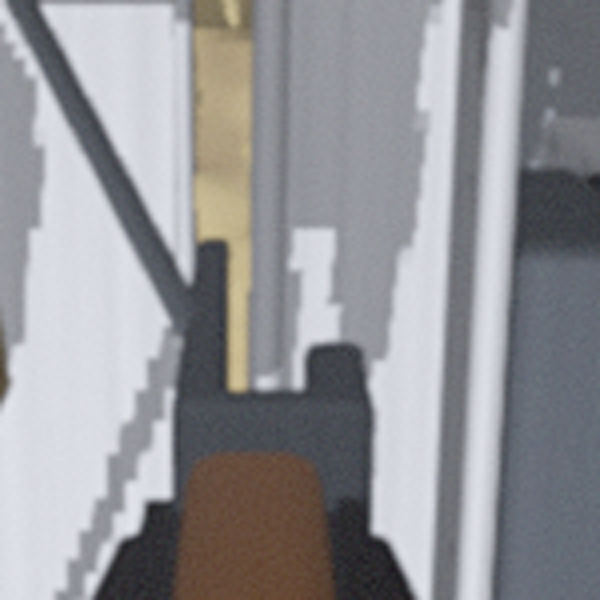

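drive_tool:
  increments:
    - [[0, 0, 0.1], [0, 0, 0]]
    - [[0, 0, 0.1], [0, 0, 0]]
    - [[0, 0, 0.1], [0, 0, 0]]
    - [[0, 0, 0.1], [0, 0, 0]]
    - [[0, 0, 0.1], [0, 0, 0]]

```text
t: 19.05
eef_pos: [584.0, -238.5, 186.7]
tcp_rot: [3.142, 0.0, 1.552]
ft_force: [-0.3, 0.3, -2.7]
opening: 0.168
```

Run:
```python
from h import *
p=env.read_camera('wrist');im=cv2.resize(p['pixels'][150:300,250:400],None,fx=4,fy=4,interpolation=cv2.INTER_CUBIC)
cv2.imwrite('pics/w11.png',im);print(env.state()['eef_pos'],env.state()['ft_force'])
```

```text
[ 583.82892593 -238.43419     186.11944123] [-0.45075326 -0.11813998 -3.57195447]
```

View pics/w11.png

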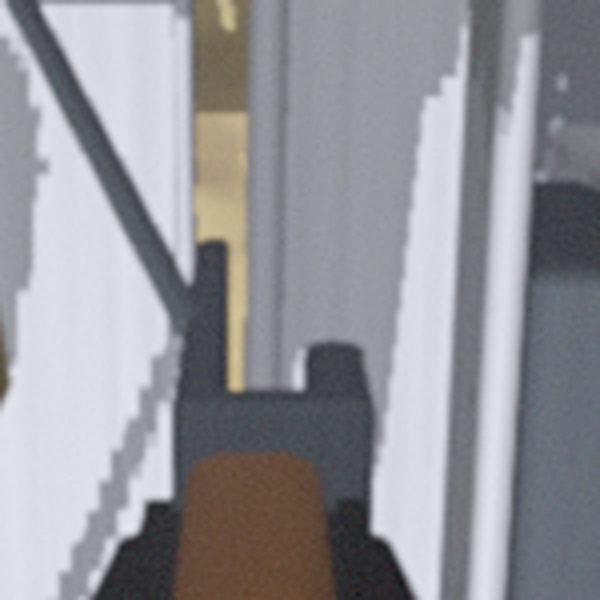

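drive_tool:
  increments:
    - [[0, 0, 0.1], [0, 0, 0]]
    - [[0, 0, 0.1], [0, 0, 0]]
    - [[0, 0, 0.08], [0, 0, 0]]
    - [[0, 0, 0.08], [0, 0, 0]]
    - [[0, 0, 0.08], [0, 0, 0]]

```text
t: 19.52
eef_pos: [584.0, -238.5, 173.6]
tcp_rot: [3.142, 0.0, 1.552]
ft_force: [0.5, 0.2, -2.1]
opening: 0.167
```

drive_tool:
  increments:
    - [[0, 0, 0.08], [0, 0, 0]]
    - [[0, 0, 0.06], [0, 0, 0]]
    - [[0, 0, 0], [0, 0, 0]]
    - [[0, 0, 0], [0, 0, 0]]

```text
t: 19.85
eef_pos: [584.0, -238.5, 169.7]
tcp_rot: [-3.142, 0.0, 1.552]
ft_force: [-1.0, 0.7, -1.8]
opening: 0.166
```

```bash
cat > ft.py <<'E'
from h import *
F=[];M=[];Z=[]
for i in range(8):
    p=env.read_camera('wrist');s=env.state();F.append(s['ft_force']);M.append(s['moment']);Z.append(s['eef_pos'])
print(np.mean(F,0).round(2),np.mean(M,0).round(3),np.mean(Z,0).round(2),s['t'])
E
python3 ft.py;python3 - <<'E'
from h import *
p=env.read_camera('wrist');im=cv2.resize(p['pixels'][150:350,250:450],None,fx=3,fy=3,interpolation=cv2.INTER_CUBIC)
cv2.imwrite('pics/w12.png',im)
q=env.read_camera('scene')
cv2.imwrite('pics/s12.png',cv2.resize(q['pixels'][100:260,280:440],None,fx=3.7,fy=3.7,interpolation=cv2.INTER_CUBIC))
for k in (p,q): print([(t,[(np.round(d['point'],1).tolist(),d['score']) for d in env.tip_of(t,k)[:1]]) for t in('rail_seat','lip_top','hook_tip','tray_floor')])
E
```

```text
[-0.5   0.09 -1.37] [ 0.051 -0.078 -0.002] [ 584.04 -238.53  169.75] 20.25
[('rail_seat', [([600.1, -235.7, 131.3], 0.63)]), ('lip_top', []), ('hook_tip', [([589.9, -235.8, 130.6], 0.66)]), ('tray_floor', [])]
[('rail_seat', [([600.0, -238.8, 132.1], 0.72)]), ('lip_top', [([587.5, -238.4, 146.3], 0.93)]), ('hook_tip', [([595.9, -238.1, 136.8], 0.84)]), ('tray_floor', [])]
```

View pics/w12.png

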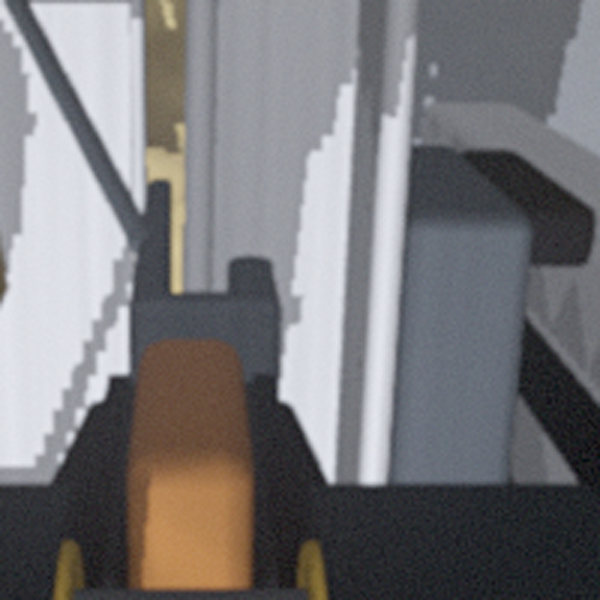

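View pics/s12.png

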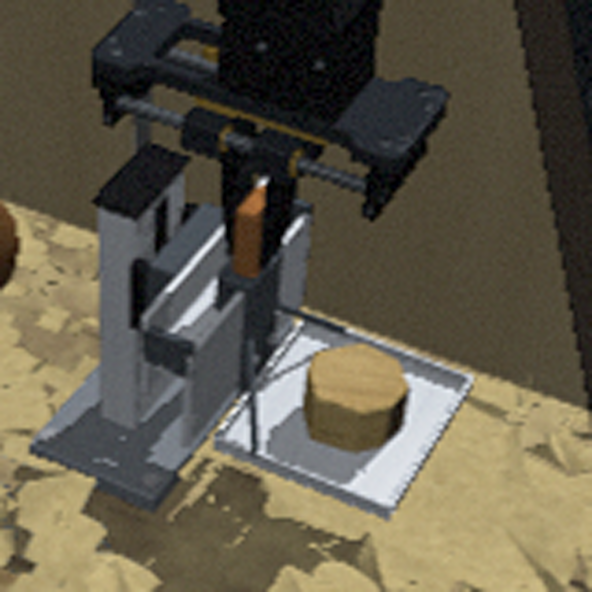

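drive_tool:
  increments:
    - [[0, 0, 0.04], [0, 0, 0]]
    - [[0, 0, 0.06], [0, 0, 0]]
    - [[0, 0, 0.06], [0, 0, 0]]
    - [[0, 0, 0.04], [0, 0, 0]]
    - [[0, 0, 0], [0, 0, 0]]

```text
t: 21.17
eef_pos: [584.1, -238.6, 163.4]
tcp_rot: [3.142, 0.0, 1.552]
ft_force: [-1.2, 0.6, -0.5]
opening: 0.168
```

```bash
python3 ft.py
```

```text
[-0.58  0.27 -0.1 ] [ 0.028 -0.158  0.013] [ 584.09 -238.56  163.67] 21.5667
```

drive_tool:
  increments:
    - [[0, -0.015, 0.01], [-0.16, 0, 0]]
    - [[0, -0.015, 0.01], [-0.16, 0, 0]]
    - [[0, -0.015, 0], [-0.16, 0, 0]]
    - [[0, -0.015, 0], [-0.16, 0, 0]]
    - [[0, 0, 0], [0, 0, 0]]

```text
t: 21.98
eef_pos: [581.4, -238.5, 162.9]
tcp_rot: [3.09, -0.0, 1.552]
ft_force: [-3.3, -0.5, -1.1]
opening: 0.165
```

```bash
python3 ft.py
python3 - <<'E'
from h import *
print(env.state()['tcp_rot'])
p=env.read_camera('wrist');im=cv2.resize(p['pixels'][150:350,250:450],None,fx=3,fy=3,interpolation=cv2.INTER_CUBIC)
cv2.imwrite('pics/w13.png',im)
E
```

```text
[-5.32 -0.54  0.22] [-0.162  1.157 -0.047] [ 581.66 -238.45  162.82] 22.3833
[ 3.09207744e+00 -2.16541137e-04  1.55194538e+00]
```

View pics/w13.png

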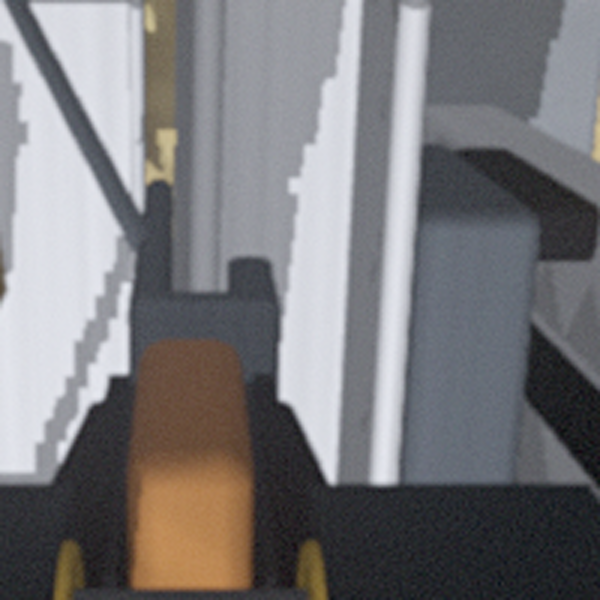

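drive_tool:
  increments:
    - [[0, 0.01, 0], [0.1, 0, 0]]
    - [[0, 0.01, 0], [0.1, 0, 0]]
    - [[0, 0, 0], [0, 0, 0]]

```text
t: 22.68
eef_pos: [583.0, -238.5, 163.0]
tcp_rot: [3.107, 0.0, 1.552]
ft_force: [-3.4, -0.5, 0.0]
opening: 0.164
```

```bash
python3 ft.py
```

```text
[-2.54 -0.23 -0.03] [-0.015  0.51  -0.084] [ 582.97 -238.5   163.02] 23.0833
```

drive_tool:
  increments:
    - [[0, 0.01, 0], [0.1, 0, 0]]
    - [[0, 0.01, 0], [0.1, 0, 0]]
    - [[0, 0, 0], [0, 0, 0]]

```text
t: 23.33
eef_pos: [583.9, -238.6, 163.2]
tcp_rot: [3.122, 0.0, 1.552]
ft_force: [-2.1, -0.8, -0.3]
opening: 0.167
```

```bash
python3 ft.py
```

```text
[ 0.29  0.21 -0.35] [-0.015 -0.284 -0.01 ] [ 583.78 -238.58  163.14] 23.7333
```

drive_tool:
  increments:
    - [[0, -0.01, 0.02], [-0.06, 0, 0]]
    - [[0, 0, 0], [0, 0, 0]]
    - [[0, 0, 0], [0, 0, 0]]

```text
t: 23.98
eef_pos: [583.4, -238.6, 162.5]
tcp_rot: [3.117, 0.0, 1.552]
ft_force: [1.6, 1.1, 0.6]
opening: 0.166
```

```bash
python3 ft.py
```

```text
[ 1.61 -0.04  0.18] [-0.037 -0.688  0.007] [ 583.28 -238.57  162.51] 24.3833
```

drive_tool:
  increments:
    - [[0, 0, 0], [0, 0, 0]]
    - [[0, 0, 0], [0, 0, 0]]
    - [[0, 0, 0], [0, 0, 0]]
    - [[0, 0, 0], [0, 0, 0]]
  jaw: -0.6

```text
t: 24.72
eef_pos: [582.9, -238.4, 162.3]
tcp_rot: [3.118, -0.0, 1.552]
ft_force: [-1.4, 0.5, 0.3]
opening: 0.202
```

drive_tool:
  increments:
    - [[0, 0, 0], [0, 0, 0]]
    - [[0, 0, 0], [0, 0, 0]]
    - [[0, 0, 0], [0, 0, 0]]
    - [[0, 0, 0], [0, 0, 0]]
  jaw: -0.3

```text
t: 25.05
eef_pos: [583.2, -238.6, 162.5]
tcp_rot: [3.117, 0.0, 1.552]
ft_force: [-1.1, -0.4, 0.5]
opening: 0.344
```

```bash
python3 ft.py
python3 - <<'E'
from h import *
p=env.read_camera('wrist');im=cv2.resize(p['pixels'][100:350,200:450],None,fx=2.4,fy=2.4,interpolation=cv2.INTER_CUBIC)
cv2.imwrite('pics/w14.png',im)
q=env.read_camera('scene')
cv2.imwrite('pics/s14.png',cv2.resize(q['pixels'][100:260,280:440],None,fx=3.7,fy=3.7,interpolation=cv2.INTER_CUBIC))
E
```

```text
[-0.08  0.34 -0.12] [-0.01  -0.094 -0.014] [ 583.2  -238.53  162.45] 25.45
```

View pics/w14.png

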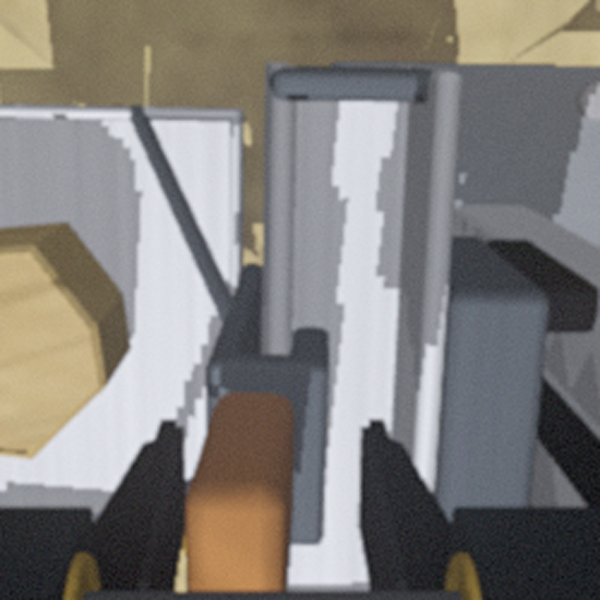

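View pics/s14.png

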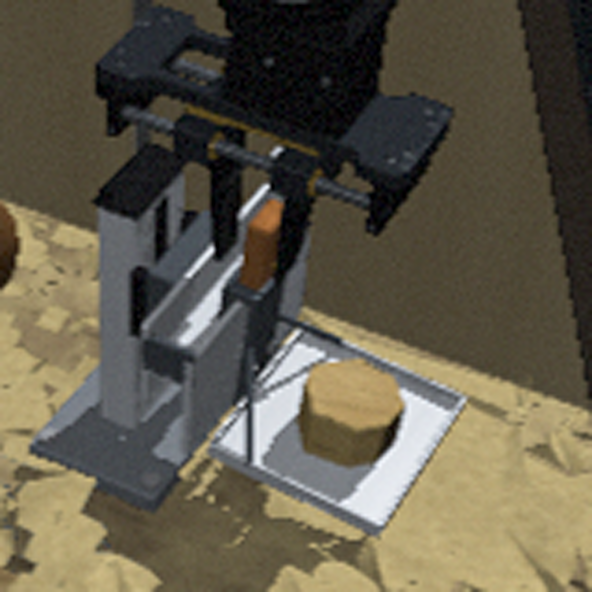

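drive_tool:
  increments:
    - [[0, -0.1, 0], [0, 0, 0]]
    - [[0, -0.08, 0], [0, 0, 0]]
    - [[0, 0, 0], [0, 0, 0]]
  jaw: -0.1

```text
t: 25.8
eef_pos: [577.2, -238.4, 162.3]
tcp_rot: [3.118, -0.0, 1.552]
ft_force: [-0.2, -0.9, -0.1]
opening: 0.444
```

drive_tool:
  increments:
    - [[0, 0, -0.15], [0, 0, 0]]
    - [[0, 0, -0.3], [0, 0, 0]]
    - [[0, 0, -0.5], [0, 0, 0]]
    - [[0, 0, -0.6], [0, 0, 0]]
    - [[0, 0, -0.8], [0, 0, 0]]

```text
t: 26.22
eef_pos: [575.7, -238.2, 233.4]
tcp_rot: [3.119, -0.001, 1.552]
ft_force: [0.2, 0.1, 0.2]
opening: 0.452
```

drive_tool:
  increments:
    - [[0, 0, -1], [0, 0, 0]]
    - [[0, 0, -1], [0, 0, 0]]
    - [[0, 0, -1], [0, 0, 0]]
    - [[0, 0, -0.5], [0, 0, 0]]
    - [[0, 0, 0], [0, 0, 0]]

```text
t: 26.63
eef_pos: [574.2, -238.7, 342.8]
tcp_rot: [3.111, 0.003, 1.552]
ft_force: [0.3, -0.3, -0.2]
opening: 0.45
```

drive_tool:
  increments:
    - [[0, 0, 0], [0, 0, 0]]
    - [[0, 0, 0], [0, 0, 0]]
    - [[0, 0, 0], [0, 0, 0]]
    - [[0, 0, 0], [0, 0, 0]]
    - [[0, 0, 0], [0, 0, 0]]

```text
t: 27.05
eef_pos: [573.5, -238.3, 337.0]
tcp_rot: [3.119, -0.001, 1.552]
ft_force: [0.3, 0.2, 0.3]
opening: 0.45
```

Run:
```python
from h import *
p=shot('wrist','w15.png')
q=env.read_camera('scene');print(env.state()['eef_pos'],env.state()['ft_force'])
cv2.imwrite('pics/s15.png',cv2.resize(q['pixels'][100:260,280:440],None,fx=3.7,fy=3.7,interpolation=cv2.INTER_CUBIC))
for k in (p,q): print([(t,[(np.round(d['point'],1).tolist(),d['score']) for d in env.tip_of(t,k)[:1]]) for t in('rail_seat','lip_top','hook_tip','tray_floor','blank_center','tall_blank_center','cup_center')])
q2=env.read_camera('scene');print(np.abs(q2['pixels'][100:260,280:440].astype(int)-q['pixels'][100:260,280:440]).mean())
```

```text
[ 573.54662833 -238.31761564  337.27063477] [ 0.34182411  0.3667622  -0.0121635 ]
[('rail_seat', [([598.3, -237.2, 126.4], 0.86)]), ('lip_top', [([586.9, -237.6, 146.7], 0.87)]), ('hook_tip', [([592.1, -240.7, 126.1], 0.66)]), ('tray_floor', [([512.1, -234.3, 80.3], 0.4)]), ('blank_center', [([513.4, -234.0, 81.3], 0.82)]), ('tall_blank_center', []), ('cup_center', [])]
[('rail_seat', [([598.9, -239.9, 121.9], 0.89)]), ('lip_top', [([587.1, -238.2, 140.8], 0.75)]), ('hook_tip', [([591.5, -239.2, 128.7], 0.94)]), ('tray_floor', [([520.3, -235.6, 58.1], 0.77)]), ('blank_center', [([512.1, -236.3, 76.8], 0.61)]), ('tall_blank_center', [([450.7, 197.0, 21.8], 0.6)]), ('cup_center', [])]
2.7896744791666666
```

View pics/w15.png

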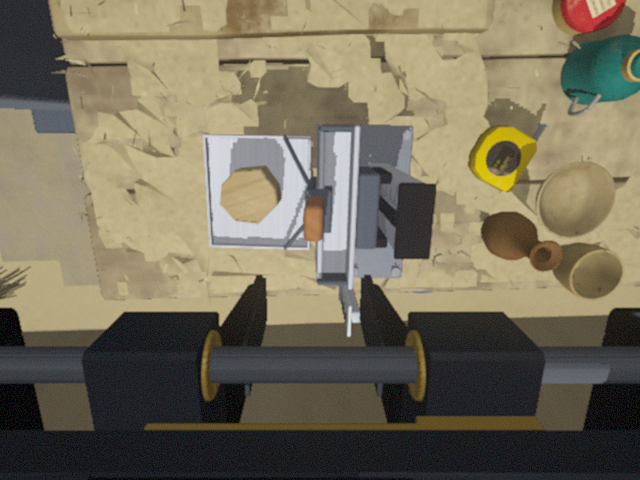

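View pics/s15.png

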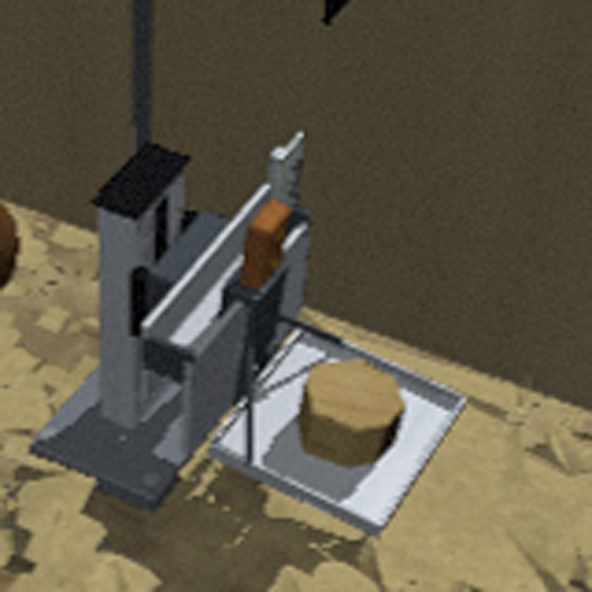

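Run:
```python
from h import *
print(env.job_done(), env.state()['t'])
```

```text
the job is handed in; nothing more can be done
the job is handed in; nothing more can be done
```

I put the flatter blank on the carrier's tray and let it go. I then lifted the carrier by its handle, passed the hook over the lip and lowered it slowly onto the sprung rail. I released it once the wrist force was near zero, then withdrew the gripper. The job was handed in at about t = 27 s, well inside 67 s, and it reports no verdict.

**Hook:** in the last pictures the tip is behind the lip, about 6 to 7 mm in front of the trough centre. The tip reads 0 mm above the rail floor in the wrist view and about 7 mm in the scene view. The limit is 5 mm, so the scene view alone would fail it. The detections are only good to about 4 mm, and the two views also disagree on the floor height by 4.5 mm.

**Rail:** it is about 13 to 18 mm down and looked at rest. I compared two frames 0.05 s apart and saw only image noise, but I did not read the pointer itself.

**Blank and tray:** the blank lies near the middle of the tray. The carrier settled slightly nose-down, as expected, but I did not measure the tilt.

**Contact and bystanders:** the robot touches nothing. The tall blank's last detected position matches its first. The cup's final position was not confirmed, because it was not detected in the last pictures. The arm only passed well above it.

I tilted the carrier slightly too far while unloading it, which pressed the spine on the apron with about 5 N. I backed that off before letting go.

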